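# Refit the spring-loaded roller in a tube mixer

### The job

Put the spare roller back into the empty front station of the tube-roller mixer: set its sprung pin in the slotted cup, push the spring in until the short pin can go down in front of the round cup, then ease it back so that its own spring holds it level in both cups, and let go. Press gently, never much harder than the spring needs, and leave the bottle, the tube rack and the beaker as they are.

Things in the scene. Friction and masses are not known exactly. Their poses are not given: they have to be found in the camera images.
- roller_mid (a point): The spare roller: loose grey cylinder 28 mm in diameter, 170 mm long, with a steel pin 10 mm in diameter at each end, about 150 g. Point: middle of the cylinder on its axis. y axis: along the roller towards the sprung pin (z up at the start). It lies in the cradle with its axis 50 mm above the table.
- plunger_tip (a point): Round nose of the sprung pin, on the roller's axis, 115 mm from the middle when free. The pin stands 30 mm out and slides in at most 15.5 mm against a spring of 0.3 N/mm with 1.5 N preload (1.5 N to start it, 6.1 N fully in, then solid). The roller may not bear on the mixer with more than 15 N.
- stub_tip (a point): Flat end of the fixed pin (14 mm long, the shorter one), on the roller's axis, 99 mm from the middle. Tip to tip the roller measures 214 mm free and 210 mm when fitted (spring pushed in 4 mm).
- cradle: White drying cradle, fixed: base plate 70 x 150 mm, 8 mm high, and two V-notched uprights 12 mm thick at y = -60 and +60 mm that carry the roller along y. Origin: centre of the underside.
- mixer: Tube-roller mixer, fixed: cream base 250 x 290 mm, deck 55 mm above the table. Origin: centre of the underside; y along the rollers, z up. The empty station lies at x = -75 mm; the stations at x = 0 and +75 mm hold 28 mm rollers at the same height.
- mixer_seat (a point): Nominal middle of the fitted roller in the empty station, 100 mm above the table; axes as the mixer's. Both cups of this station sit on one aluminium carriage (bar 46 mm wide, top 37 mm under the axis) that was adjusted along y: it stands anywhere within 14 mm either way of nominal, is not measured, and stays put, so the cups must be found by feel.
- slot_cup (a point): Nominal centre of the slotted cup's thrust plate, on the axis (seat y = +111 mm). Smooth upright plate, 52 mm wide, to 54 mm above the axis. Before it (8 mm towards the roller) a slot 14 mm wide, open at the top, floor 5 mm below the axis; its sides flare from 15 mm above the axis to about 40 mm wide at 52 mm. The sprung pin's nose bears on the plate.
- round_cup (a point): Nominal centre of the round cup's mouth (seat y = -90 mm), facing y+: block 30 x 30 mm with a blind hole 14 mm in diameter, 9 mm deep, mouth chamfered 3 mm. Block top 15 mm above the axis. With the nose on the thrust plate, the fixed pin passes down before this cup only while the sprung pin is pushed in 13 mm or more from free.
- bottle_mid (a point): Amber bottle 60 mm in diameter, 128 mm long, lying along the mixer on its two other rollers; the point is on its axis near the middle, its top is 53 mm above the roller axes. To be left there.
- rack: Grey tube rack 75 x 200 mm with capped tubes, 93 mm high, standing beside the cradle; origin at the centre of the underside. To be left there.
- beaker: Glass beaker 72 mm in diameter, 95 mm high, standing near the side; origin at the centre of the underside. To be left there.
Mind the look-alikes: they are no part of the job. Leave any purple or yellow look-alike of the part that bears roller_mid alone.

How it is judged:
By the outcome, as a careful person would: the job done as asked, in the order asked, and still so for the second after the job is handed in, with the robot touching nothing.
It also fails if it takes over 59 s, if anything falls off the work surface, if the arm or the gripper's body presses on something with over 40 N, if the wrist force passes 120 N, or if a joint passes its speed limit or range.

### The arm

A 6-joint arm with a two-finger parallel gripper is mounted at the origin on the work surface. World frame = base frame: x ahead of the robot, y to its left, z up, the work surface at z = 0. Lengths are in m, angles in rad, forces in N, time in s.
With the tool pointing down it reaches from about 0.25 to 0.725 m from the base axis. Payload 9.7 kg.
Tool frame: the origin (TCP) lies at the very end of the fingers, on their centre line; the grasp point (between the pads) lies 19 mm behind it (grasp_offset is the distance from the TCP to the grasp point, in m); x points along the fingers, y is the direction in which the jaws open and shut, and the axes are right-handed (so a half turn about x gives the same grasp; the last joint's range is limited). The gripper opens to 85 mm and grips with 20 to 120 N. Pads are 22 mm wide; open, the fingers measure 114 mm over their backs; the gripper's body (76 mm by 85 mm) begins 54 mm behind the grasp point. The pads swing forward as they close: fully open they stand 13 mm farther back than shut.
Start: joints at [1.256, 0.087, 0.176, 1.66, 0, 1.571], TCP at [0.17, 0.523, 0.211] pointing down, gripper open.
Joint ranges: [-3.13, 3.13], [-0.85, 1.81], [-1.15, 1.24], [-2.2, 2.28], [-1.44, 1.52], [-3.14, 3.14]. Speed limits (rad/s): [2.22, 2.22, 2.57, 3.14, 3.14, 3.14].

### API

Orientations are given as a unit quaternion [w, x, y, z].
In Python, from plant import * gives the robot as it stands.
- The arm moves only by the tool step_arm, never from a script. Its argument "moves" is a list of rows, each a list of 7 numbers: the opening, from 0 (shut) to 1 (fully open), then the shift along the tool's x, y, z scaled (see below), then the turn, a rotation vector about the tool's x, y, z scaled (see below). In form: [[grip, tx, ty, tz, wx, wy, wz], ...]. A call has 1 to 10 rows; each row is the pose to reach, as a shift and turn from the pose commanded when the call began, along the tool's axes at that moment; what a row does not reach only later rows make up. The controller multiplies each number of a shift by 0.1 m and each number of a turn by 45 degrees. A row lasts 1/10 s, in which the tool goes at most 50 mm and 8.59 degrees, less where a joint would pass 70% of its speed; a pose out of reach is approached as far as the arm can. A call with a number of a shift or a turn outside -1 to 1 is refused whole. A call with a gripper value outside its range is refused whole. The fingers move at their own pace and stop on an object; "force" is the grip in N (left out, the last holds). Time passes only in rows, so rows that repeat a pose let the fingers close. It gives the time, the measured TCP pose, the force and the opening at its end, in the units of the state.
- observe(): the state, without advancing time (a new reading comes with each control period).
- grab_frame(name): name is "side" or "top"; returns the picture (384x512x3 uint8, blue, green, red); there is no depth.
- camera_params(name): a dict with "K" (3x3 intrinsics, pixels), "cam_to_world" (4x4, takes a point from camera to world coordinates). Camera axes: x right, y down, z forward; pixel columns grow to the right and rows downward; lengths in m; the calibration is good to about 2 mm. A picture is of the moment at which its call begins. camera_params takes no time and is no camera call.
- hand_in(): hands the job in, once; it reports no verdict.
Trained networks look in the newest picture that a camera, given by its name, has taken for a name from the list of things; names that differ only in an ending like _2 or _b are one class to them, and where a whole thing is asked for, a point or a joint stands for the part that bears it (a point fixed in the world has none). Each returns a list of dicts, best first, with "conf" (0 to 1); they miss things now and then, are a little off and sometimes report something else, mostly with a low value. They report only what shows in the picture. A call takes as long as a camera call. They do not tell look-alikes from the thing itself.
- search_frame(name, camera): "location" ([column, row] as shares, 0 to 1, of the picture: columns of its width, rows of its height, amid what is visible of it).
- masks_of(name, camera): "pixels" (384x512 bool, what is visible of it) and "location" ([column, row] as shares, 0 to 1, of the picture: columns of its width, rows of its height, amid what is visible of it).
- pinpoint(name, camera): "location" ([column, row] as shares, 0 to 1, of the picture: columns of its width, rows of its height: a listed point, or the origin of a listed thing).
The state is a dict: "t": time; "joint_positions": joint angles; "qvel": joint speeds; "joint_torque": joint torques, N m; "tool_pos": TCP position; "tcp_rot": TCP orientation; "wrist_force": force on the tool from outside, world axes, zero at the start; "moment": the same for the moment, N m; "opening": opening from 0.0 (shut) to 1.0 (fully open).
Only numpy, scipy, OpenCV 4.12 (cv2) and the standard library are available. Lean on these libraries where they do the work, as an engineer would, in place of code of your own. Each camera call takes 0.05 s, during which the arm holds its last target.

## Working session

There is one attempt and no reset: what is moved stays moved. The work goes in short steps, Python scripts to look and compute and a tool call to move; the robot and the scene stay as the last step left them, time stands still between calls to the robot, and variables do not carry over. Pictures are saved under pics/ and viewed, and the job is handed in when it is done.

Besides the shell and the picture viewer there is one more tool, called after "Call:" as name([rows], argument=value, ...), one row to a line, values as JSON. step_arm: Moves the arm, as the interface text tells. Its arguments: {"type":"object","properties":{"moves":{"type":"array","items":{"type":"array","items":{"type":"number","minimum":-1,"maximum":1}}},"force":{"type":"number"}},"required":["moves"]}

```bash
ls; mkdir -p pics
python3 - <<'E'
from plant import *
import cv2
print(observe())
for c in ("side","top"):
    f=grab_frame(c); cv2.imwrite(f"pics/{c}0.png",f); p=camera_params(c); print(c,p["K"],p["cam_to_world"])
E
```

```text
pics
{'t': 0.0, 'joint_positions': array([ 1.25597155e+00,  8.74637169e-02,  1.75163238e-01,  1.65982163e+00,
       -4.19794792e-05,  1.57083372e+00]), 'qvel': array([-9.72364297e-04,  6.53614046e-04, -2.43740359e-04, -9.96445013e-04,
       -2.43218610e-04,  8.53334439e-05]), 'joint_torque': array([-2.35422296e-03, -5.20396113e+01,  4.64800394e+01,  1.66709803e-02,
       -3.58366162e-05, -1.49655716e-05]), 'tool_pos': array([0.17024051, 0.52272094, 0.20999603]), 'tcp_rot': array([ 0.69830324,  0.11039602,  0.69842087, -0.11132655]), 'wrist_force': array([-0.50598269, -0.055067  ,  0.84122077]), 'moment': array([-0.01716634, -0.0640759 , -0.00359024]), 'opening': 1.0027286621021807}
side [[443.25980977   0.         247.82695952]
 [  0.         443.25980977 188.53282614]
 [  0.           0.           1.        ]] [[ 0.96982169 -0.16911509  0.17563023  0.26516038]
 [-0.24364213 -0.69935264  0.67197053 -0.78693085]
 [ 0.00918711 -0.69448252 -0.71945092  0.93434322]
 [ 0.          0.          0.          1.        ]]
top [[428.11833362   0.         256.24279562]
 [  0.         428.11833362 191.14416565]
 [  0.           0.           1.        ]] [[ 0.0229373  -0.98995936  0.13947883  0.29144461]
 [-0.99962079 -0.0248366  -0.0118916  -0.00550914]
 [ 0.01523638 -0.13915318 -0.99015365  1.3278256 ]
 [ 0.          0.          0.          1.        ]]
```

View pics/side0.png

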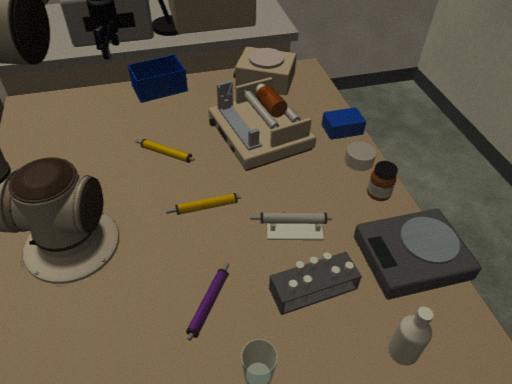

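View pics/top0.png

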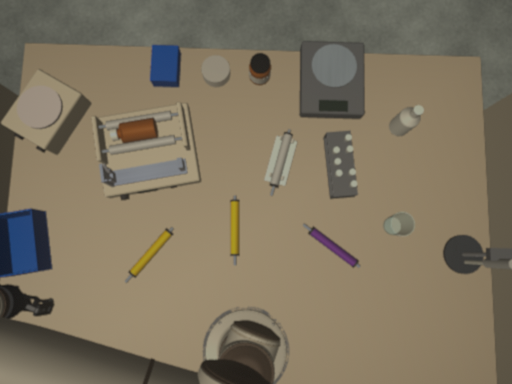

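The grey roller is in the white cradle (side 290,218, top 282,160). The look-alikes are two yellow ones (top 235,230 and 150,253) and one purple (top 333,247). The mixer is at top 147,150, with its empty station on the aluminium bar (top 145,173).

```bash
cat > h.py <<'E'
from plant import *
import numpy as np, cv2
from scipy.spatial.transform import Rotation as R
def ray(c,px):
    p=camera_params(c);T=np.array(p["cam_to_world"]);K=np.array(p["K"])
    d=T[:3,:3]@np.linalg.solve(K,[px[0],px[1],1.]);return T[:3,3],d
def onz(c,px,z):
    o,d=ray(c,px);return o+d*(z-o[2])/d[2]
def tri(pa,pb):
    A=[];b=[]
    for c,px in (("side",pa),("top",pb)):
        o,d=ray(c,px);d=d/np.linalg.norm(d);P=np.eye(3)-np.outer(d,d);A.append(P);b.append(P@o)
    return np.linalg.lstsq(np.vstack(A),np.hstack(b),rcond=None)[0]
def proj(c,X):
    p=camera_params(c);T=np.linalg.inv(np.array(p["cam_to_world"]));x=T[:3,:3]@np.array(X)+T[:3,3];x=np.array(p["K"])@x;return x[:2]/x[2]
E
python3 - <<'E'
from h import *
Z=dict(roller_mid=.05,plunger_tip=.05,stub_tip=.05,cradle=0,mixer=0,mixer_seat=.1,slot_cup=.1,round_cup=.1,bottle_mid=None,rack=0,beaker=0)
for n in Z:
    g={}
    for c in ("side","top"):
        r=pinpoint(n,c)
        for q in r[:4]:
            px=np.array(q["location"])*[512,384]
            print(n,c,round(q["conf"],2),px.round(1), onz(c,px,Z[n]).round(4) if Z[n] is not None else '')
        if r:g[c]=np.array(r[0]["location"])*[512,384]
    if len(g)==2: print('   tri',tri(g["side"],g["top"]).round(4))
print(observe()["t"])
E
```

```text
roller_mid side 0.89 [207.5 301.9] [ 0.3087 -0.2795  0.05  ]
roller_mid side 0.67 [163.4 149.5] [0.2729 0.2581 0.05  ]
roller_mid side 0.26 [316.2 286.5] [ 0.5573 -0.3001  0.05  ]
roller_mid top 0.96 [279.9 159.2] [ 0.5716 -0.0907  0.05  ]
roller_mid top 0.92 [335.  245.6] [ 0.314  -0.2584  0.05  ]
roller_mid top 0.83 [148.5 252. ] [0.2827 0.2922 0.05  ]
roller_mid top 0.6 [232.7 225.1] [0.3676 0.0469 0.05  ]
   tri [ 0.4586 -0.1366 -0.1054]
plunger_tip side 0.69 [252.4 129.7] [0.5586 0.2878 0.05  ]
plunger_tip side 0.63 [246.6 218.1] [ 0.4518 -0.0641  0.05  ]
plunger_tip side 0.49 [165.3 211.6] [0.2492 0.0083 0.05  ]
plunger_tip side 0.49 [228.7 262.4] [ 0.377  -0.1879  0.05  ]
plunger_tip top 0.61 [303.  225.2] [ 0.3722 -0.1628  0.05  ]
plunger_tip top 0.61 [125.6 283.4] [0.1907 0.3534 0.05  ]
plunger_tip top 0.5 [233.3 264. ] [0.2534 0.0416 0.05  ]
plunger_tip top 0.37 [275.6 194.5] [ 0.4627 -0.0794  0.05  ]
   tri [ 0.3963 -0.1298  0.3971]
stub_tip side 0.96 [187.4 342.3] [ 0.2511 -0.3615  0.05  ]
stub_tip side 0.83 [241.2 198. ] [0.4549 0.0086 0.05  ]
stub_tip top 0.97 [288.  13
[... 807 characters left out ...]
 side 0.78 [251.3 132.5] [0.5354 0.2149 0.1   ]
round_cup top 0.68 [177.3 163.6] [0.5397 0.2116 0.1   ]
   tri [0.5367 0.2112 0.1033]
bottle_mid side 0.9 [270.5 100.7] 
bottle_mid side 0.58 [253.5 133.2] 
bottle_mid top 0.74 [134.2 128.6] 
bottle_mid top 0.74 [396.7 224.9] 
   tri [0.6337 0.3394 0.1144]
rack side 0.69 [315.3 287.9] [ 0.5703 -0.2756  0.    ]
rack top 0.79 [339.5 166.8] [ 0.5629 -0.2833  0.    ]
rack top 0.29 [282.6 157.4] [ 0.5886 -0.1026  0.    ]
   tri [ 0.5636 -0.2816  0.0111]
beaker side 0.78 [258. 379.] [ 0.3801 -0.451   0.    ]
beaker top 0.75 [394.8 223.4] [ 0.3878 -0.4553  0.    ]
beaker top 0.2 [176.9 159.7] [0.5724 0.2312 0.    ]
   tri [ 0.3835 -0.4531  0.0053]
1.2
```

Run:
```python
import cv2
s=cv2.imread("pics/side0.png");t=cv2.imread("pics/top0.png")
cv2.imwrite("pics/c1.png",cv2.resize(s[65:175,190:330],(764,600),interpolation=cv2.INTER_CUBIC))
cv2.imwrite("pics/c2.png",cv2.resize(t[90:205,80:220],(730,600),interpolation=cv2.INTER_CUBIC))
cv2.imwrite("pics/c3.png",cv2.resize(t[110:210,230:370],(798,570),interpolation=cv2.INTER_CUBIC))
cv2.imwrite("pics/c4.png",cv2.resize(s[190:260,235:345],(796,506),interpolation=cv2.INTER_CUBIC))
```

```text
(no output)
```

View pics/c1.png

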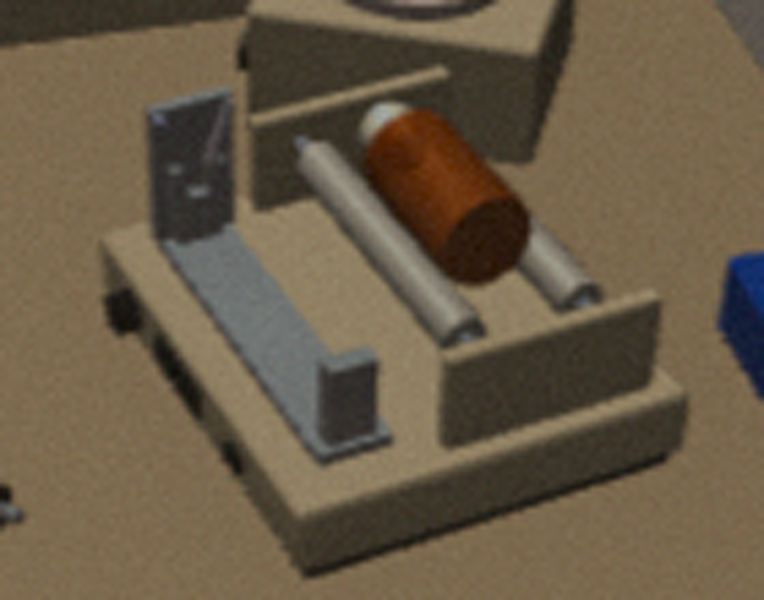

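View pics/c2.png

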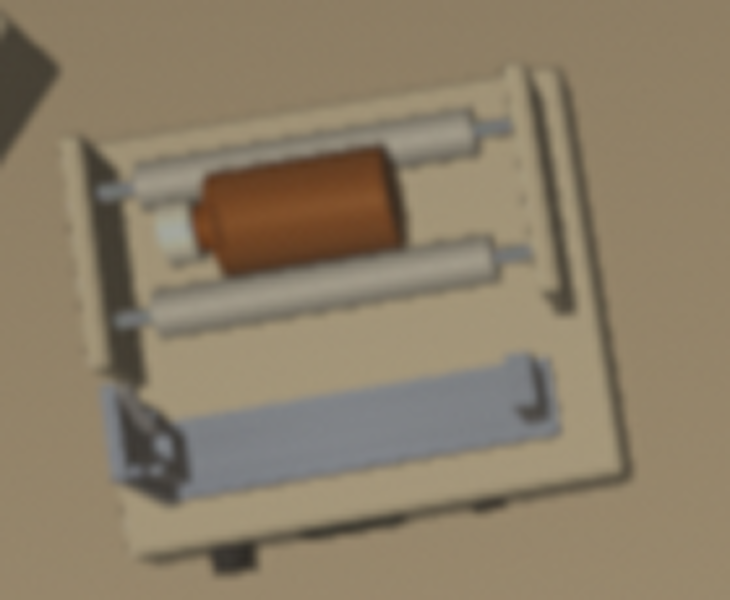

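View pics/c3.png

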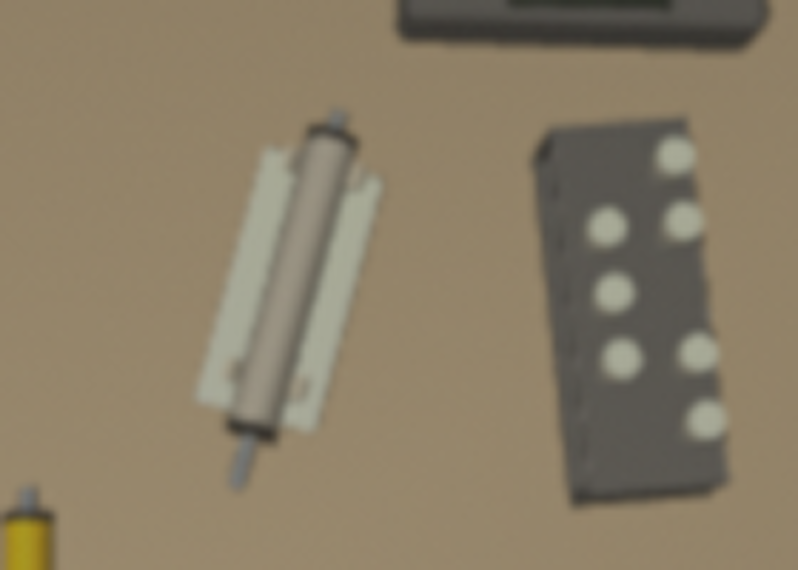

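View pics/c4.png

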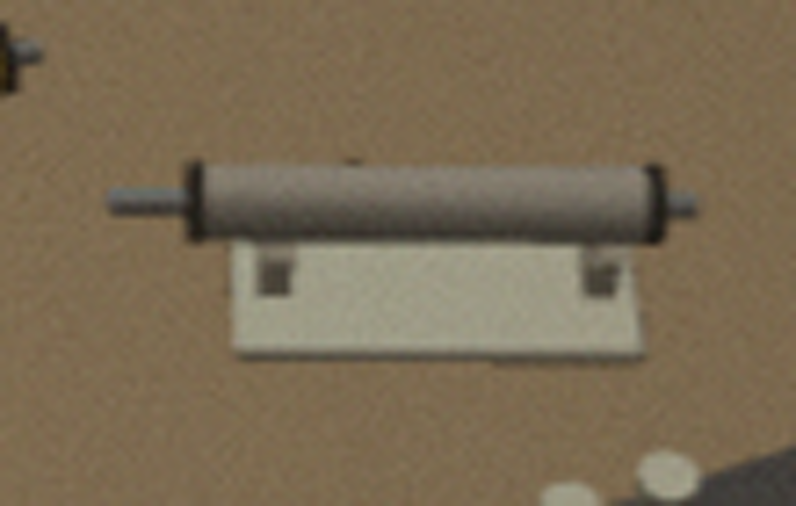

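The enlarged crops confirm the grey roller in the cradle. Its long sprung pin points towards the robot (top 271,195) and the stub is at top 289,129. Next I fit the poses of the roller and the mixer.

```bash
cat > fit.py <<'E'
from h import *
from scipy.optimize import least_squares
def fit(F,x0):
    def res(p,each=False):
        r=[]
        c,s=np.cos(p[2]),np.sin(p[2])
        for cam,X,px in F:
            W=[p[0]+c*X[0]-s*X[1],p[1]+s*X[0]+c*X[1],X[2]]
            r.append(proj(cam,W)-px)
        return np.array(r).ravel()
    s=least_squares(res,x0,loss='soft_l1');return s.x,res(s.x).reshape(-1,2)
t=lambda a,b:np.array([80+a/5.214,90+b/5.217]); sd=lambda a,b:np.array([190+a/5.457,65+b/5.4545])
F=[("top",(-.125,-.145,.055),t(628,475)),("top",(.125,-.145,.055),t(560,70)),("top",(-.125,.145,.055),t(140,558)),
("top",(0,.085,.1),t(158,312)),("top",(0,-.085,.1),t(495,258)),("top",(.075,.085,.1),t(137,185)),("top",(.075,-.085,.1),t(475,132)),
("side",(-.125,-.145,.055),sd(303,518)),("side",(-.125,.145,.055),sd(103,238)),("side",(.125,-.145,.055),sd(688,380)),
("side",(0,.085,.1),sd(308,158)),("side",(0,-.085,.1),sd(460,328)),
]
if __name__=="__main__":
    for sel in ("both","top","side"):
        p,r=fit([f for f in F if sel in("both",f[0])],[.6,.305,.22]);print(sel,p.round(4),np.degrees(p[2]).round(2));print(r.round(1).tolist())
    G=[("top",(0,.115,.05),np.array([271.4,195.6])),("top",(0,-.099,.05),np.array([289.3,128.9])),("side",(0,.115,.05),np.array([249.6,217.9])),("side",(0,-.099,.05),np.array([331.3,218.5]))]
    p,r=fit(G,[.57,-.095,np.radians(80)]);print("roller",p,np.degrees(p[2]),r.round(1).tolist())
    o=observe();q=o["tcp_rot"];M=R.from_quat([q[1],q[2],q[3],q[0]]).as_matrix();print(M.round(3),o["joint_positions"].round(3))
E
python3 fit.py
```

```text
both [0.5927 0.3153 0.2072] 11.87
[[0.0, -1.0], [-0.3, -2.0], [-2.5, 0.4], [3.5, 0.2], [-3.4, 0.4], [4.0, 0.1], [-3.6, 0.3], [-0.4, 0.4], [-1.4, -1.2], [1.5, 2.5], [2.7, 2.3], [-0.5, 0.3]]
top [0.5925 0.3135 0.2001] 11.46
[[0.4, -0.5], [0.6, -1.6], [-2.3, 0.2], [4.1, 0.1], [-2.8, 0.7], [4.8, -0.1], [-2.8, 0.5]]
side [0.5902 0.32   0.2394] 13.72
[[0.4, -0.1], [-3.2, -0.9], [0.7, 0.5], [0.8, 1.8], [-1.0, -0.8]]
roller [ 0.5708236  -0.09389743  1.32667102] 76.01265030074228 [[-0.2, -0.1], [-0.1, 0.2], [-0.1, 0.3], [0.3, 0.0]]
[[ 0.     0.31   0.951]
 [ 0.     0.951 -0.31 ]
 [-1.     0.     0.   ]] [ 1.256  0.087  0.176  1.66  -0.     1.571]
```

```bash
cat > fit2.py <<'E'
from fit import *
def fitm(F,x0):
    def res(p):
        r=[];c,s=np.cos(p[2]),np.sin(p[2])
        for cam,X,px in F:
            X=list(X)
            if abs(X[1])==.085: X[1]=np.sign(X[1])*p[3]
            r.append(proj(cam,[p[0]+c*X[0]-s*X[1],p[1]+s*X[0]+c*X[1],X[2]])-px)
        return np.array(r).ravel()
    s=least_squares(res,x0,loss='soft_l1');return s.x,res(s.x).reshape(-1,2)
for sel in ("both","top","side"):
    p,r=fitm([f for f in F if sel in("both",f[0])],[.6,.305,.22,.095]);print(sel,p.round(4),np.degrees(p[2]).round(2));print(r.round(1).tolist())
    if sel=="both":P=p
def W(X):
    c,s=np.cos(P[2]),np.sin(P[2]);return [P[0]+c*X[0]-s*X[1],P[1]+s*X[0]+c*X[1],X[2]]
for cam,(x0,y0,w,hh),out in (("top",(80,90,140,115),"o_top"),("side",(190,65,140,110),"o_side")):
    k=5.2;im=cv2.resize(cv2.imread(f"pics/{cam}0.png")[y0:y0+hh,x0:x0+w],None,fx=k,fy=k,interpolation=cv2.INTER_CUBIC)
    def L(a,b,col):
        q=[tuple(int(v) for v in (proj(cam,W(X))-[x0,y0]+.5)*k) for X in (a,b)];cv2.line(im,*q,col,1)
    c4=[(-.125,-.145),(.125,-.145),(.125,.145),(-.125,.145)]
    for i in range(4):
        L((*c4[i],.055),(*c4[(i+1)%4],.055),(0,255,0)); 
    for x in(0,.075):
        L((x,-P[3],.114),(x,P[3],.114),(255,0,0))
        for e in (-.014,.014): L((x+e,-P[3],.1),(x+e,P[3],.1),(0,0,255))
    for e in (-.023,.023): L((-.075+e,-.12,.063),(-.075+e,.12,.063),(0,255,255))
    for e in (-.015,.015): L((-.075+e,-.09,.115),(-.075+e,-.105,.115),(255,0,255))
    for e in (-.026,.026): L((-.075+e,.111,.1),(-.075+e,.111,.154),(255,0,255))
    L((-.101,.111,.154),(-.049,.111,.154),(255,0,255))
    L((-.09,-.09,.115),(-.06,-.09,.115),(255,0,255))
    cv2.imwrite(f"pics/{out}.png",im)
E
python3 fit2.py
```

```text
both [0.5923 0.3157 0.2026 0.0953] 11.61
[[-0.3, -0.6], [-0.3, -1.7], [-2.9, 0.4], [-0.2, 0.8], [-0.1, 0.1], [0.5, 0.7], [-0.1, -0.0], [-0.8, 0.3], [-1.4, -1.4], [1.2, 2.5], [1.3, 0.6], [0.8, 2.2]]
top [0.5925 0.3151 0.1975 0.0954] 11.32
[[-0.2, -0.4], [0.2, -1.6], [-2.9, 0.1], [-0.0, 0.6], [0.2, 0.2], [0.7, 0.4], [0.3, 0.0]]
side [0.5908 0.3212 0.2331 0.0922] 13.35
[[0.2, -0.5], [-2.9, -1.3], [0.7, 0.4], [0.1, 0.4], [0.1, 0.3]]
```

View pics/o_top.png

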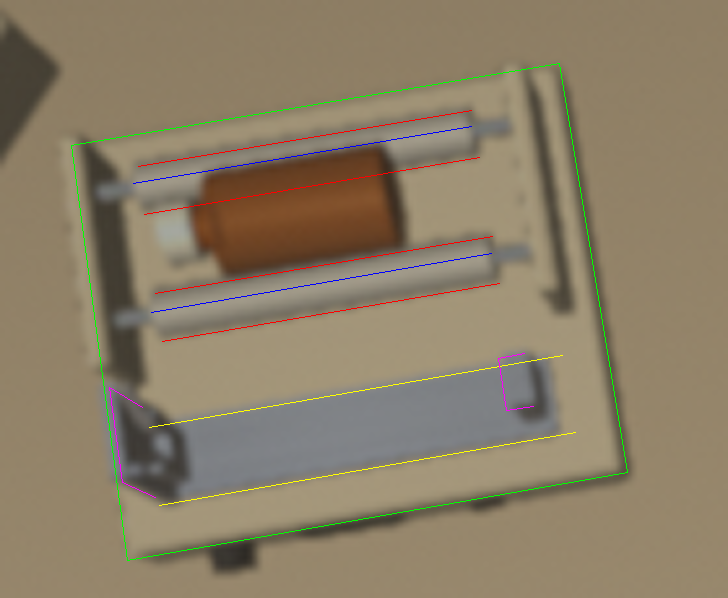

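View pics/o_side.png

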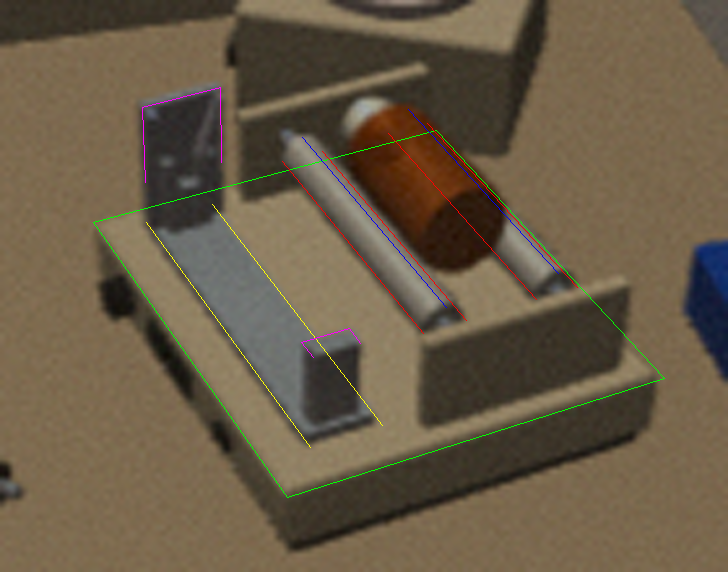

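```bash
cat > edge.py <<'E'
from h import *
from scipy.optimize import least_squares
import sys
try: I=np.load("avg.npz"); I={k:I[k] for k in I}
except Exception:
    I={c:np.mean([grab_frame(c).astype(float) for _ in range(4)],0) for c in("top","side")}; np.savez("avg.npz",**I)
G={c:cv2.GaussianBlur(I[c],(0,0),.7) for c in I}
def Wp(P,X):
    c,s=np.cos(P[2]),np.sin(P[2]);return np.array([P[0]+c*X[0]-s*X[1],P[1]+s*X[0]+c*X[1],X[2]])
def cyl(P,cam,x,y,sg):
    # silhouette point of cylinder r=.014 axis along y at z=.1
    A=Wp(P,(x,y,.1));cpos=np.array(camera_params(cam)["cam_to_world"])[:3,3]
    a=np.array([-np.sin(P[2]),np.cos(P[2]),0]);v=cpos-A;v-=a*(v@a);D=np.linalg.norm(v);v/=D
    n=np.cross(a,v); n*=np.sign(n@np.array([np.cos(P[2]),np.sin(P[2]),0]))*sg
    th=np.arccos(.014/D);return A+.014*(np.cos(th)*v+np.sin(th)*n)
def pts(P,cam):
    out=[]
    for y in np.linspace(-.07,.07,15):
        for x,sgs in ((0,(-1,) ),(.075,(1,))):
            for sg in sgs: out.append((f"cyl{x}{sg}",cyl(P,cam,x,y,sg),cyl(P,cam,x,y+.005,sg)))
    for y in np.linspace(-.06,.06,15):
        for e in(-.098,-.052): out.append((f"bar{e}",Wp(P,(e,y,.063)),Wp(P,(e,y+.005,.063))))
    for y in np.linspace(-.12,.12,15): out.append(("deckf",Wp(P,(-.125,y,.055)),Wp(P,(-.125,y+.005,.055))))
    if cam=="top":
      for x in np.linspace(-.1,.1,12): out.append(("deckr",Wp(P,(x,-.145,.055)),Wp(P,(x+.005,-.145,.055))))
    else:
      for x in np.linspace(-.1,.1,12): out.append(("deckr",Wp(P,(x,-.145,.055)),Wp(P,(x+.005,-.145,.055))))
    return out
def meas(P,cam,w=3.0):
    r=[]
    for nm,a,b in pts(P,cam):
        pa,pb=proj(cam,a),proj(cam,b);t=(pb-pa)/np.linalg.norm(pb-pa);n=np.array([-t[1],t[0]])
        s=np.arange(-w-.5,w+.51,.25);q=pa+s[:,None]*n
        v=cv2.remap(G[cam].astype(np.float32),q[:,0].astype(np.float32)[None],q[:,1].astype(np.float32)[None],cv2.INTER_CUBIC)[0]
        g=np.linalg.norm(v[2:]-v[:-2],axis=1);k=g.argmax()
        if 0<k<len(g)-1 and g[k]>4:
            d=.5*(g[k-1]-g[k+1])/(g[k-1]-2*g[k]+g[k+1]);r.append((nm,pa+n*(s[k+1]+d*.25),n,a,pa))
    return r
if __name__=="__main__":
  for cams in (("top",),("side",),("top","side")):
    P=np.array([.5923,.3157,.2026])
    for it in range(8):
        M=[(c,m) for c in cams for m in meas(P,c,3 if it<3 else 1.5)]
        P0=P.copy()
        # numerical: world pts move rigidly
        def res(p):
            o=[]
            for c,m in M:
                X=np.array(m[3]);ca,sa=np.cos(p[2]-P0[2]),np.sin(p[2]-P0[2]);d=X[:2]-P0[:2]
                Y=np.array([p[0]+ca*d[0]-sa*d[1],p[1]+sa*d[0]+ca*d[1],X[2]])
                o.append((proj(c,Y)-m[1])@m[2])
            return np.array(o)
        P=least_squares(res,P,loss='soft_l1',f_scale=.3).x
    rr=res(P);print(cams,P.round(4),np.degrees(P[2]).round(2),len(M))
    for c in cams:
        for nm in sorted({m[0] for _,m in M}):
            e=[r for r,(cc,m) in zip(rr,M) if cc==c and m[0]==nm]
            if e: print("  ",c,nm,len(e),np.round([np.median(e),np.std(e)],2))
E
python3 edge.py
```

```text
Traceback (most recent call last):
  File "edge.py", line 53, in <module>
    P=least_squares(res,P,loss='soft_l1',f_scale=.3).x
      ~~~~~~~~~~~~~^^^^^^^^^^^^^^^^^^^^^^^^^^^^^^^^^
  File "edge.py", line 51, in res
    o.append((proj(c,Y)-m[1])@m[2])
              ~~~~^^^^^
  File "h.py", line 15, in proj
    p=camera_params(c);T=np.linalg.inv(np.array(p["cam_to_world"]));x=T[:3,:3]@np.array(X)+T[:3,3];x=np.array(p["K"])@x;return x[:2]/x[2]
ValueError: time passes only in moves, steps and waits
```

```bash
sed -i 's/^from scipy.spatial/_cp=camera_params\n_C={}\ndef camera_params(c):\n    if c not in _C: _C[c]=_cp(c)\n    return _C[c]\nfrom scipy.spatial/' h.py; python3 edge.py
```

```text
('top',) [0.5911 0.3298 0.1987] 11.39 82
   top bar-0.052 15 [-0.06  0.28]
   top bar-0.098 15 [0.74 0.17]
   top cyl0-1 15 [0.27 0.2 ]
   top cyl0.0751 14 [-0.67  0.22]
   top deckf 15 [-0.15  0.22]
   top deckr 8 [-0.06  0.25]
('side',) [0.5874 0.334  0.1943] 11.13 82
   side bar-0.052 15 [-0.55  0.54]
   side bar-0.098 15 [1.01 0.16]
   side cyl0-1 14 [-0.14  0.36]
   side cyl0.0751 15 [0.02 0.59]
   side deckf 15 [-0.01  0.39]
   side deckr 8 [-0.02  0.23]
('top', 'side') [0.5898 0.33   0.201 ] 11.52 165
   top bar-0.052 15 [-0.5   0.31]
   top bar-0.098 15 [0.3  0.16]
   top cyl0-1 15 [-0.16  0.2 ]
   top cyl0.0751 15 [-0.89  0.89]
   top deckf 15 [-0.58  0.23]
   top deckr 8 [-0.3   0.23]
   side bar-0.052 14 [-0.02  0.49]
   side bar-0.098 14 [1.4  0.11]
   side cyl0-1 15 [0.41 0.49]
   side cyl0.0751 14 [0.29 0.5 ]
   side deckf 15 [0.61 0.5 ]
   side deckr 10 [0.81 0.95]
```

Call:
step_arm([
  [1,0,-0.3,0.38,0,0,0],
  [1,0,-0.77,0.95,0,0,0],
  [1,0,-0.77,0.95,0,0,0],
])

```text
t: 1.9
tool_pos: [0.2378, 0.418, 0.2109]
tcp_rot: [0.698, 0.111, 0.698, -0.111]
wrist_force: [0.2, 0.6, 0.3]
opening: 0.999
```

```bash
cat > plan.py <<'E'
from h import *
def pose():
    o=observe();q=o["tcp_rot"];return o,np.array(o["tool_pos"]),R.from_quat([q[1],q[2],q[3],q[0]]).as_matrix()
def down(psi):
    c,s=np.cos(psi),np.sin(psi);y=np.array([c,s,0]);x=np.array([0,0,-1.]);return np.c_[x,y,np.cross(x,y)]
def to(pt,psi_deg,show=True):
    o,p,M=pose();d=M.T@(np.array(pt)-p)/.1;w=R.from_matrix(M.T@down(np.radians(psi_deg))).as_rotvec()/np.radians(45)
    psi=np.degrees(np.arctan2(M[1,1],M[0,1]))
    print("t",round(o["t"],2),"tcp",p.round(4),"psi",psi.round(2),"j",np.round(o["joint_positions"],2),"F",np.round(o["wrist_force"],2),"Mo",np.round(o["moment"],3),"op",round(o["opening"],3))
    print("  row shift",d.round(3),"turn",w.round(3)); return d,w
E
python3 -c "
from plan import *
to([.5708,-.0939,.2],76)"
```

```text
t 1.9 tcp [0.2378 0.418  0.2109] psi 71.91 j [ 1.05 -0.08  0.01  1.66 -0.    1.37] F [0.18 0.65 0.31] Mo [0.027 0.016 0.011] op 0.999
  row shift [ 0.112 -3.832  4.754] turn [-0.091  0.001  0.   ]
```

Call:
step_arm([
  [1,0,-0.38,0.48,0,0,0],
  [1,0,-0.77,0.95,0,0,0],
  [1,0,-0.77,0.95,0,0,0],
])

```text
t: 2.2
tool_pos: [0.3045, 0.3151, 0.2111]
tcp_rot: [0.699, 0.112, 0.698, -0.111]
wrist_force: [0.7, 1.5, 0.2]
opening: 0.999
```

Call:
step_arm([
  [1,0,-0.38,0.48,0,0,0],
  [1,0,-0.77,0.95,0,0,0],
  [1,0,-0.77,0.95,0,0,0],
])

```text
t: 2.5
tool_pos: [0.371, 0.2124, 0.2109]
tcp_rot: [0.699, 0.112, 0.698, -0.112]
wrist_force: [0.1, -0.2, -0.0]
opening: 1.0
```

Call:
step_arm([
  [1,0,-0.38,0.48,0,0,0],
  [1,0,-0.77,0.95,0,0,0],
  [1,0,-0.77,0.95,0,0,0],
])

```text
t: 2.8
tool_pos: [0.4376, 0.1096, 0.2107]
tcp_rot: [0.698, 0.112, 0.698, -0.112]
wrist_force: [-1.1, -0.3, -0.3]
opening: 0.997
```

Call:
step_arm([
  [1,0,-0.38,0.48,0,0,0],
  [1,0,-0.77,0.95,0,0,0],
  [1,0,-0.77,0.95,0,0,0],
  [1,0,-0.77,0.95,0,0,0],
])

```text
t: 3.2
tool_pos: [0.5038, 0.0074, 0.21]
tcp_rot: [0.698, 0.112, 0.698, -0.112]
wrist_force: [-0.4, 0.3, -0.0]
opening: 1.002
```

```bash
python3 -c "
from plan import *
to([.5708,-.0939,.12],76)"
```

```text
t 3.2 tcp [0.5038 0.0074 0.21  ] psi 71.76 j [ 0.01 -0.02  0.06  1.66 -0.    0.33] F [-0.43  0.27 -0.02] Mo [-0.029  0.051  0.002] op 1.002
  row shift [ 0.9   -0.752  0.954] turn [-0.094 -0.001  0.001]
```

Call:
step_arm([
  [1,0.2,-0.38,0.48,0,0,0],
  [1,0.4,-0.75,0.95,-0.09,0,0],
  [1,0.6,-0.75,0.95,-0.09,0,0],
  [1,0.6,-0.75,0.95,-0.09,0,0],
])

```text
t: 3.6
tool_pos: [0.5693, -0.0924, 0.1461]
tcp_rot: [0.7, 0.087, 0.704, -0.087]
wrist_force: [-1.5, 0.2, -0.7]
opening: 1.005
```

Run:
```python
from plan import *
to([.5708,-.0939,.031],76)
for c in ("top","side"):
    f=grab_frame(c);cv2.imwrite(f"pics/{c}1.png",f)
    a=f[110:210,220:350] if c=="top" else f[170:270,230:360]
    cv2.imwrite(f"pics/{c}1c.png",cv2.resize(a,None,fx=6,fy=6,interpolation=cv2.INTER_CUBIC))
```

```text
t 3.6 tcp [ 0.5693 -0.0924  0.1461] psi 75.89 j [-0.16  0.14  0.11  1.55 -0.    0.09] F [-1.55  0.17 -0.71] Mo [-0.028  0.037 -0.01 ] op 1.005
  row shift [ 1.151 -0.01   0.025] turn [-0.002 -0.007  0.001]
```

View pics/side1c.png

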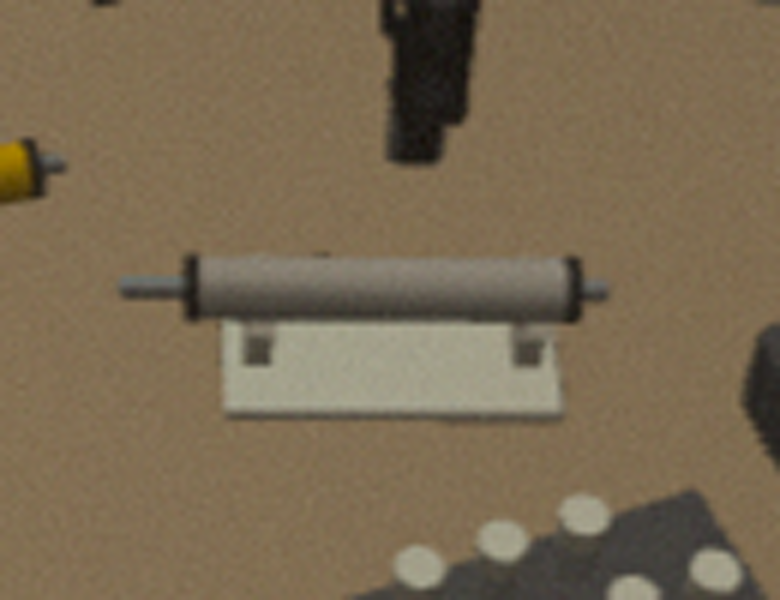

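View pics/top1c.png

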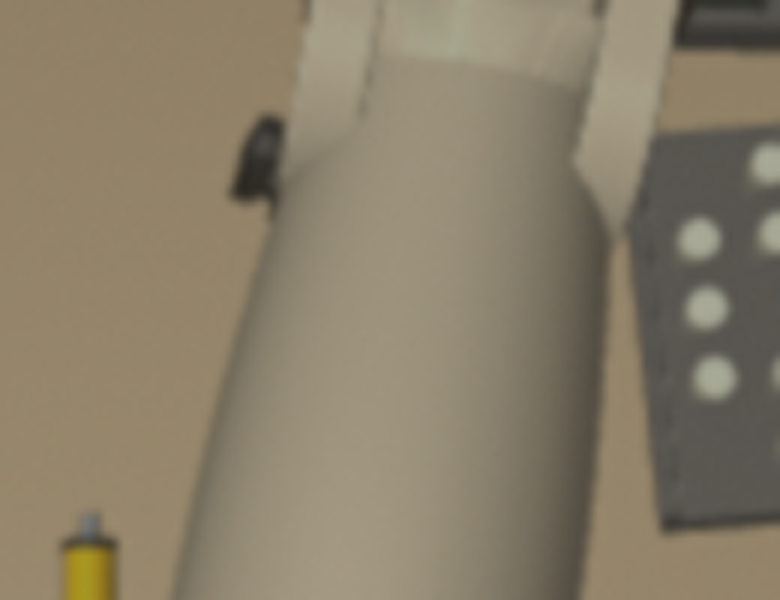

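Call:
step_arm([
  [1,0.3,-0.01,0.02,0,0,0],
  [1,0.7,-0.01,0.02,0,0,0],
  [1,0.95,-0.01,0.02,0,0,0],
  [1,1.0,-0.01,0.02,0,0,0],
])

```text
t: 4.1
tool_pos: [0.57, -0.0907, 0.0492]
tcp_rot: [0.701, 0.086, 0.703, -0.085]
wrist_force: [-0.5, -1.0, -0.2]
opening: 1.0
```

Run:
```python
from plan import *
to([.5708,-.0939,.027],76)
f=grab_frame("side");cv2.imwrite("pics/side2c.png",cv2.resize(f[150:270,230:360],None,fx=5,fy=5,interpolation=cv2.INTER_CUBIC))
```

```text
t 4.1 tcp [ 0.57   -0.0907  0.0492] psi 76.1 j [-0.16  0.15 -0.06  1.36  0.    0.08] F [-0.49 -0.95 -0.17] Mo [ 0.025 -0.053  0.011] op 1.0
  row shift [ 0.222 -0.029  0.016] turn [ 0.002 -0.004  0.   ]
```

View pics/side2c.png

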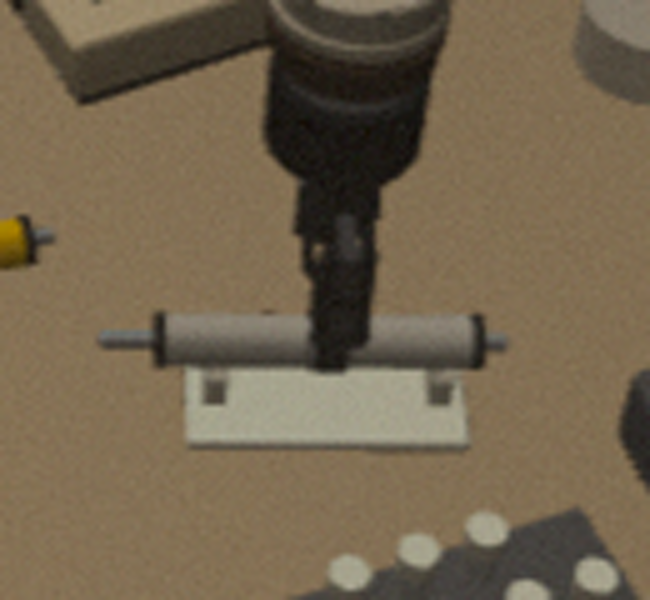

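The near finger stands in front of the roller at about its middle (crop 340,350) and the pins are clear. I go down the last 22 mm and close softly.

Call:
step_arm([
  [1,0.12,-0.03,0.015,0,0,0],
  [1,0.22,-0.03,0.015,0,0,0],
  [1,0.22,-0.03,0.015,0,0,0],
  [1,0.22,-0.03,0.015,0,0,0],
])

```text
t: 4.55
tool_pos: [0.5724, -0.0957, 0.0291]
tcp_rot: [0.702, 0.086, 0.702, -0.086]
wrist_force: [-0.1, 0.6, 0.2]
opening: 0.999
```

Call:
step_arm([
  [0.45,0,0,0,0,0,0],
  [0.4,0,0,0,0,0,0],
  [0.3,0,0,0,0,0,0],
  [0.2,0,0,0,0,0,0],
  [0.1,0,0,0,0,0,0],
  [0.1,0,0,0,0,0,0],
], force=20)

```text
t: 5.15
tool_pos: [0.5733, -0.0927, 0.0298]
tcp_rot: [0.703, 0.087, 0.701, -0.083]
wrist_force: [1.9, 14.5, 5.8]
opening: 0.312
```

Run:
```python
from plan import *
to([.5708,-.0939,.027],76)
```

```text
t 5.15 tcp [ 0.5733 -0.0927  0.0298] psi 76.14 j [-0.16  0.16 -0.09  1.32  0.01  0.08] F [ 1.87 14.53  5.75] Mo [ 3.262 -0.398  0.018] op 0.312
  row shift [ 0.027 -0.018 -0.021] turn [ 0.003  0.001 -0.008]
```

Call:
step_arm([
  [0.1,0,0.02,0,0,0,0],
  [0.1,0,0.03,0,0,0,0],
  [0.1,0,0.03,0,0,0,0],
], force=20)

```text
t: 5.45
tool_pos: [0.5734, -0.0924, 0.0296]
tcp_rot: [0.702, 0.086, 0.701, -0.086]
wrist_force: [-1.0, 1.9, 5.7]
opening: 0.31
```

Run:
```python
from plan import *
to([.5708,-.0939,.027],76)
```

```text
t 5.45 tcp [ 0.5734 -0.0924  0.0296] psi 76.04 j [-0.16  0.16 -0.09  1.32  0.    0.08] F [-1.03  1.86  5.66] Mo [0.351 0.287 0.099] op 0.31
  row shift [ 0.026 -0.021 -0.022] turn [ 0.001  0.001 -0.001]
```

Call:
step_arm([
  [0.1,0,0,0,0,0,0],
  [0.1,0,0,0,0,0,0],
  [0.1,-0.1,0,0,0,0,0],
  [0.1,-0.3,0,0,0,0,0],
  [0.1,-0.6,0,0,0,0,0],
  [0.1,-1,0,0,0,0,0],
  [0.1,-1,0,0,0,0,0],
  [0.1,-1,0,0,0,0,0],
], force=60)

```text
t: 6.25
tool_pos: [0.5735, -0.0929, 0.1296]
tcp_rot: [0.702, 0.086, 0.701, -0.086]
wrist_force: [0.0, 0.1, -2.4]
opening: 0.286
```

Run:
```python
from plan import *
to([.5708,-.0939,.2],76)
f=grab_frame("side");cv2.imwrite("pics/side3c.png",cv2.resize(f[110:270,220:370],None,fx=3.7,fy=3.7,interpolation=cv2.INTER_CUBIC))
```

```text
t 6.25 tcp [ 0.5735 -0.0929  0.1296] psi 76.01 j [-0.16  0.14  0.08  1.51 -0.    0.08] F [ 0.03  0.13 -2.39] Mo [ 0.015 -0.011  0.005] op 0.286
  row shift [-0.704 -0.016 -0.022] turn [ 0.     0.002 -0.   ]
```

View pics/side3c.png

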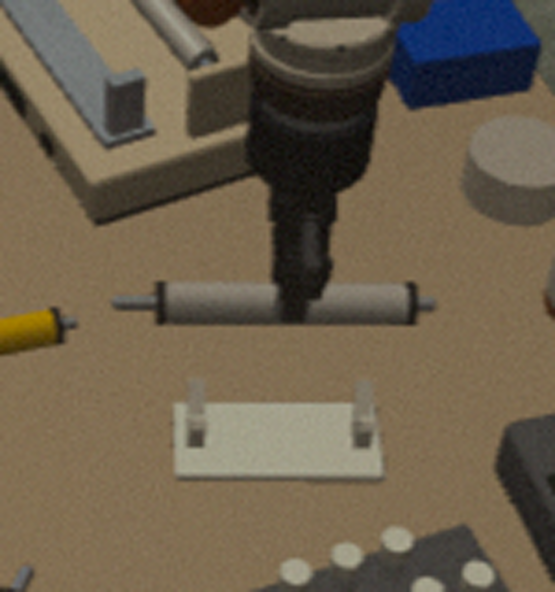

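Call:
step_arm([
  [0.1,-0.3,0.2,-0.1,0,0,0],
  [0.1,-0.55,0.5,-0.2,0,0,0],
  [0.1,-0.55,0.8,-0.3,0,0,0],
  [0.1,-0.55,1.0,-0.4,0,0,0],
])

```text
t: 6.7
tool_pos: [0.558, 0.0155, 0.1827]
tcp_rot: [0.701, 0.086, 0.702, -0.086]
wrist_force: [-0.4, 0.1, -1.9]
opening: 0.29
```

Call:
step_arm([
  [0.1,0,0.2,-0.07,0.16,0,0],
  [0.1,0,0.4,-0.15,0.34,0,0],
  [0.1,0,0.6,-0.22,0.52,0,0],
  [0.1,0,0.8,-0.3,0.7,0,0],
  [0.1,0,1.0,-0.4,0.86,0,0],
  [0.1,0,1.0,-0.4,1.0,0,0],
])

```text
t: 7.3
tool_pos: [0.5425, 0.1227, 0.1818]
tcp_rot: [0.614, 0.348, 0.616, -0.35]
wrist_force: [-1.4, -0.3, -2.5]
opening: 0.284
```

Run:
```python
from plan import *
to([.5271,.2644,.18],11.4)
```

```text
t 7.3 tcp [0.5425 0.1227 0.1818] psi 30.85 j [0.22 0.1  0.13 1.61 0.   1.25] F [-1.42 -0.32 -2.5 ] Mo [-0.103 -0.038  0.006] op 0.284
  row shift [ 0.018  0.594 -1.296] turn [ 0.432 -0.001  0.004]
```

Call:
step_arm([
  [0.1,0,0.2,-0.3,0.1,0,0],
  [0.1,0,0.4,-0.6,0.25,0,0],
  [0.1,0,0.5,-0.85,0.4,0,0],
  [0.1,0,0.55,-0.95,0.43,0,0],
  [0.1,0,0.55,-0.95,0.43,0,0],
])

```text
t: 7.8
tool_pos: [0.541, 0.2316, 0.1816]
tcp_rot: [0.548, 0.445, 0.549, -0.447]
wrist_force: [0.1, 0.8, -2.0]
opening: 0.289
```

Run:
```python
from plan import *
to([.5271,.2644,.16],11.4)
```

```text
t 7.8 tcp [0.541  0.2316 0.1816] psi 11.77 j [0.4  0.17 0.22 1.62 0.   1.77] F [ 0.12  0.78 -1.99] Mo [-0.042 -0.007  0.038] op 0.289
  row shift [ 0.216 -0.068 -0.35 ] turn [0.008 0.001 0.004]
```

Call:
step_arm([
  [0.1,0.1,-0.05,-0.15,0.008,0,0.004],
  [0.1,0.21,-0.068,-0.35,0.008,0,0.004],
  [0.1,0.21,-0.068,-0.35,0.008,0,0.004],
  [0.1,0.21,-0.068,-0.35,0.008,0,0.004],
])

```text
t: 8.2
tool_pos: [0.5279, 0.2625, 0.1618]
tcp_rot: [0.548, 0.448, 0.546, -0.448]
wrist_force: [1.1, -0.1, -2.1]
opening: 0.284
```

Run:
```python
from plan import *
to([.5271,.2644,.16],11.4)
for c,s in (("top",(slice(90,205),slice(80,220))),("side",(slice(55,165),slice(190,330)))):
    f=np.mean([grab_frame(c).astype(float) for _ in range(2)],0).astype(np.uint8);cv2.imwrite(f"pics/{c}4.png",f)
    cv2.imwrite(f"pics/{c}4c.png",cv2.resize(f[s],None,fx=5.2,fy=5.2,interpolation=cv2.INTER_CUBIC))
```

```text
t 8.2 tcp [0.5279 0.2625 0.1618] psi 11.36 j [ 0.46  0.17  0.17  1.57 -0.    1.83] F [ 1.11 -0.07 -2.08] Mo [-0.026 -0.015  0.004] op 0.284
  row shift [ 0.018 -0.004 -0.02 ] turn [-0.001  0.001 -0.002]
```

View pics/top4c.png

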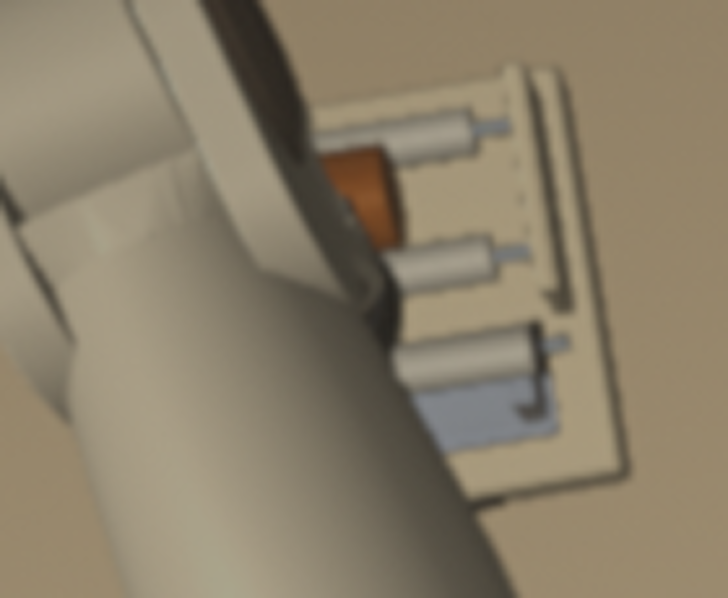

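View pics/side4c.png

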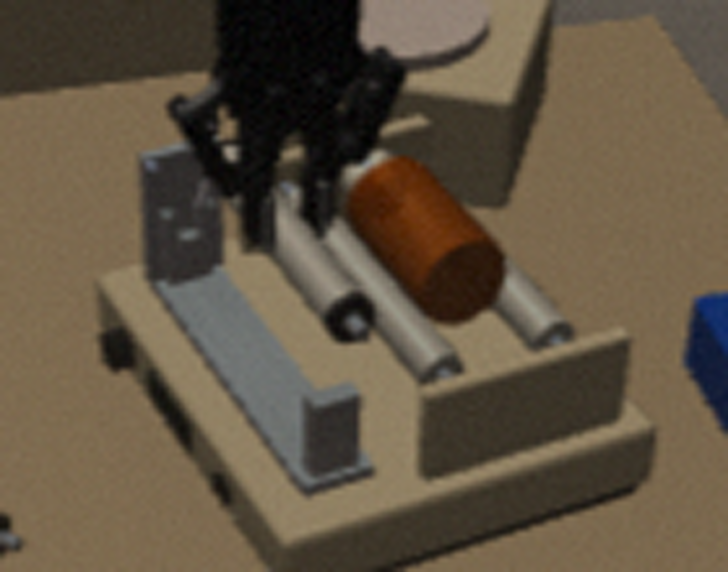

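Run:
```python
from plan import *
o,p,M=pose()
psi=np.arctan2(M[1,1],M[0,1]);a=np.array([-np.sin(psi),np.cos(psi),0]);ux=np.array([np.cos(psi),np.sin(psi),0])
mid=p+.0204*np.array([0,0,1])+.0022*a
for n,cam,obs,X in (("stub","top",np.array([80,90])+np.array([568,341])/5.2,mid-.099*a),("stub","side",np.array([190,55])+np.array([360,322])/5.2,mid-.099*a),
  ("blockfaceC","side",np.array([190,55])+np.array([330,393])/5.2,None)):
    if X is not None:
        q=proj(cam,X);print(n,cam,obs.round(1),q.round(1),"ux px/mm",((proj(cam,X+.001*ux)-q)).round(2),"a",((proj(cam,X+.001*a)-q)).round(2),"z",((proj(cam,X+[0,0,.001])-q)).round(2))
# tips using roller end faces
print(tri(np.array([190,55])+np.array([360,322])/5.2,np.array([80,90])+np.array([568,341])/5.2), mid-.099*a)
```

```text
stub top [189.2 155.6] [188.5 155. ] ux px/mm [-0.06 -0.35] a [-0.36  0.06] z [-0.05 -0.08]
stub side [259.2 116.9] [260.2 118.8] ux px/mm [ 0.32 -0.09] a [-0.16 -0.2 ] z [ 0.01 -0.29]
[0.54365828 0.1641498  0.19294665] [0.54751296 0.16762971 0.18343018]
```

```bash
python3 - <<'E'
from plan import *
def chk(p,psid,obs,dz=.0204,da=.0022,base=(0,0),k=1):
    psi=np.radians(psid);a=np.array([-np.sin(psi),np.cos(psi),0]);mid=np.array(p)+[0,0,dz]+da*a
    for n,L in (("pl",.115),("st",-.099)):
        if n in obs:
            ob=np.array(base)+(np.array(obs[n])+.5)/k-.5; print(n,ob.round(1),proj("side",mid+L*a).round(1))
chk([.5735,-.0929,.1296],76.0,dict(pl=(112,301),st=(434,304)),base=(220,110),k=3.7)
chk([.5734,-.0924,.0296],76.0,dict(pl=(106,202),st=(697,206)),base=(235,190),k=7.236)
E
python3 - <<'E'
import cv2
f=cv2.imread('pics/side3c.png');cv2.imwrite('pics/z.png',cv2.resize(f[250:350,90:460],None,fx=2.1,fy=2.1,interpolation=cv2.INTER_CUBIC))
f=cv2.imread('pics/side4.png');cv2.imwrite('pics/z2.png',cv2.resize(f[85:130,235:285],None,fx=12,fy=12,interpolation=cv2.INTER_CUBIC))
E
```

```text
pl [249.9 191. ] [250.1 191.2]
st [336.9 191.8] [337.5 191.7]
pl [249.2 217.5] [249.5 217.6]
st [330.9 218. ] [331.4 217.9]
```

View pics/z.png

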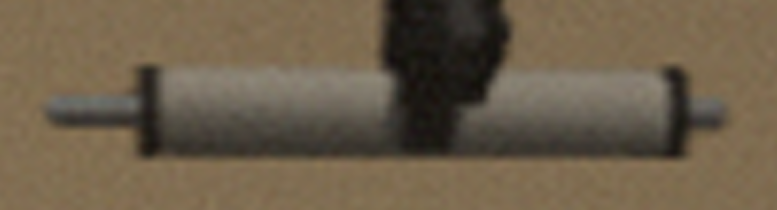

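View pics/z2.png

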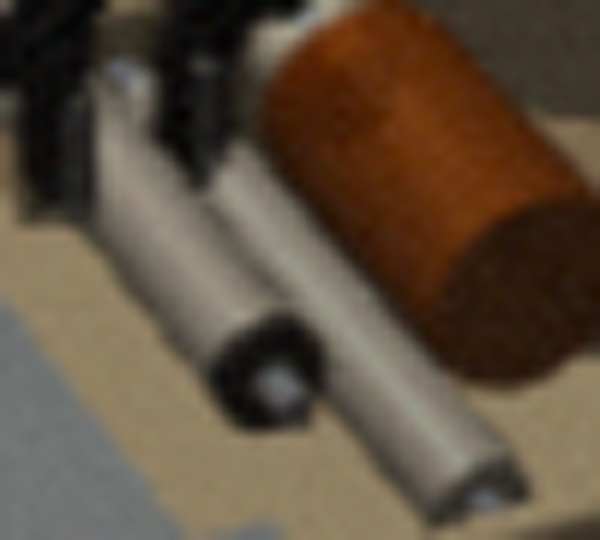

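Call:
step_arm([
  [0.1,0.15,0,0,0,0,0],
  [0.1,0.3,0,0,0,0,0],
  [0.1,0.42,0,0,0,0,0],
  [0.1,0.46,0,0,0,0,0],
  [0.1,0.46,0,0,0,0,0],
  [0.1,0.46,0,0,0,0,0],
])

```text
t: 9.0
tool_pos: [0.5285, 0.2634, 0.1171]
tcp_rot: [0.548, 0.449, 0.546, -0.447]
wrist_force: [-0.4, -0.8, -1.3]
opening: 0.287
```

```bash
cat > st.py <<'E'
from plan import *
o,p,M=pose();ps=np.radians(11.4);a=np.array([-np.sin(ps),np.cos(ps),0]);u=np.array([np.cos(ps),np.sin(ps),0])
psi=np.degrees(np.arctan2(M[1,1],M[0,1]));F=np.array(o["wrist_force"])
print(f"t {o['t']:.2f} u {p@u*1e3:.2f} v {p@a*1e3:.2f} z {p[2]*1e3:.2f} psi {psi:.2f} pitch {np.degrees(M[2,2]):.2f} Fu {F@u:.2f} Fv {F@a:.2f} Fz {F[2]:.2f} Mo",np.round(o["moment"],3),"op",round(o["opening"],3))
E
python3 st.py
python3 - <<'E'
from h import *
for c,s in (("top",(slice(90,205),slice(80,220))),("side",(slice(55,165),slice(190,330)))):
    f=np.mean([grab_frame(c).astype(float) for _ in range(2)],0).astype(np.uint8);cv2.imwrite(f"pics/{c}5.png",f)
    cv2.imwrite(f"pics/{c}5c.png",cv2.resize(f[s],None,fx=5.2,fy=5.2,interpolation=cv2.INTER_CUBIC))
E
```

```text
t 9.00 u 570.09 v 153.74 z 117.12 psi 11.30 pitch -0.00 Fu -0.51 Fv -0.76 Fz -1.27 Mo [-0.042 -0.009 -0.042] op 0.287
```

View pics/side5c.png

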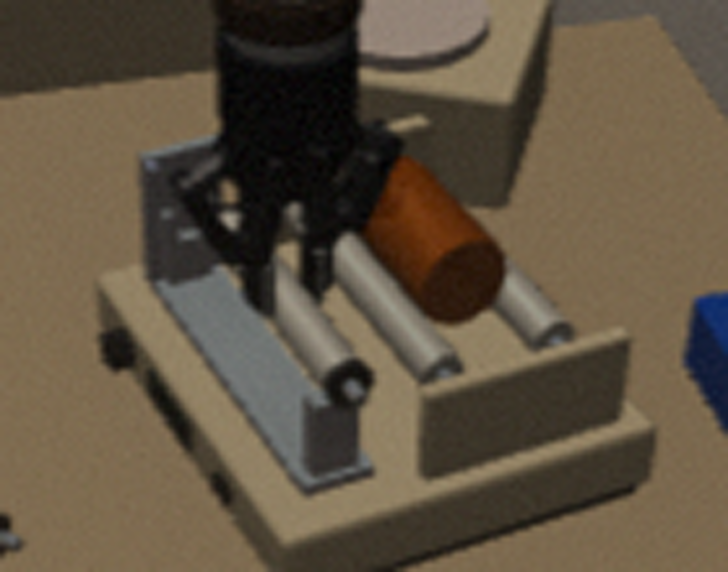

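View pics/top5c.png

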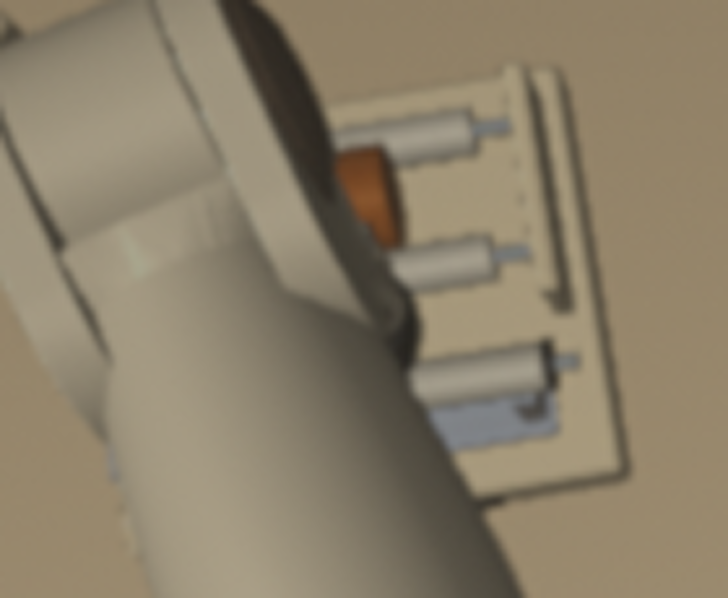

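Call:
step_arm([
  [0.1,0,0,-0.05,0,0,0],
  [0.1,0,0,-0.1,0,0,0],
  [0.1,0,0,-0.1,0,0,0],
  [0.1,0,0,-0.1,0,0,0],
])

```text
t: 9.6
tool_pos: [0.5263, 0.2735, 0.1166]
tcp_rot: [0.548, 0.449, 0.546, -0.447]
wrist_force: [0.3, -0.6, -2.3]
opening: 0.29
```

```bash
python3 st.py
```

```text
t 9.60 u 569.93 v 164.04 z 116.63 psi 11.33 pitch 0.00 Fu 0.13 Fv -0.65 Fz -2.27 Mo [-0.101 -0.001 -0.035] op 0.29
```

Call:
step_arm([
  [0.1,0,0,-0.02,0,0,0],
  [0.1,0,0,-0.03,0,0,0],
  [0.1,0,0,-0.03,0,0,0],
])

```text
t: 9.9
tool_pos: [0.5257, 0.2762, 0.1167]
tcp_rot: [0.548, 0.449, 0.546, -0.447]
wrist_force: [-0.5, 0.4, -2.1]
opening: 0.289
```

```bash
python3 st.py
```

```text
t 9.90 u 569.96 v 166.83 z 116.66 psi 11.30 pitch 0.00 Fu -0.44 Fv 0.51 Fz -2.10 Mo [-0.029 -0.041  0.009] op 0.289
```

Call:
step_arm([
  [0.1,0,0,-0.02,0,0,0],
  [0.1,0,0,-0.03,0,0,0],
  [0.1,0,0,-0.03,0,0,0],
])

```text
t: 10.2
tool_pos: [0.5252, 0.2792, 0.1167]
tcp_rot: [0.548, 0.449, 0.546, -0.447]
wrist_force: [1.0, -0.2, -2.4]
opening: 0.291
```

```bash
python3 st.py
```

```text
t 10.20 u 569.98 v 169.88 z 116.66 psi 11.31 pitch -0.00 Fu 0.96 Fv -0.40 Fz -2.38 Mo [-0.08  -0.022 -0.05 ] op 0.291
```

Call:
step_arm([
  [0.1,0,0,-0.02,0,0,0],
  [0.1,0,0,-0.02,0,0,0],
])

```text
t: 10.4
tool_pos: [0.5247, 0.2812, 0.1166]
tcp_rot: [0.548, 0.449, 0.546, -0.447]
wrist_force: [-0.9, 0.2, -2.1]
opening: 0.289
```

```bash
python3 st.py
```

```text
t 10.40 u 569.97 v 171.94 z 116.65 psi 11.31 pitch -0.00 Fu -0.86 Fv 0.39 Fz -2.10 Mo [0.013 0.016 0.012] op 0.289
```

Call:
step_arm([
  [0.1,0,0,-0.02,0,0,0],
  [0.1,0,0,-0.02,0,0,0],
])

```text
t: 10.6
tool_pos: [0.5243, 0.2832, 0.1167]
tcp_rot: [0.548, 0.449, 0.546, -0.447]
wrist_force: [-0.2, 0.6, -1.4]
opening: 0.284
```

```bash
python3 st.py
```

```text
t 10.60 u 569.97 v 173.94 z 116.67 psi 11.31 pitch -0.00 Fu -0.05 Fv 0.62 Fz -1.40 Mo [-0.062  0.005 -0.009] op 0.284
```

Call:
step_arm([
  [0.1,0,0,-0.02,0,0,0],
  [0.1,0,0,-0.02,0,0,0],
])

```text
t: 10.8
tool_pos: [0.5239, 0.2851, 0.1167]
tcp_rot: [0.548, 0.449, 0.546, -0.447]
wrist_force: [0.4, -0.1, -2.1]
opening: 0.288
```

```bash
python3 st.py
```

```text
t 10.80 u 569.97 v 175.96 z 116.67 psi 11.31 pitch -0.00 Fu 0.36 Fv -0.13 Fz -2.05 Mo [-0.065  0.031 -0.004] op 0.288
```

Call:
step_arm([
  [0.1,0,0,-0.02,0,0,0],
  [0.1,0,0,-0.02,0,0,0],
])

```text
t: 11.0
tool_pos: [0.5236, 0.2871, 0.1167]
tcp_rot: [0.548, 0.449, 0.546, -0.447]
wrist_force: [-0.1, -1.0, -2.3]
opening: 0.291
```

```bash
python3 st.py
```

```text
t 11.00 u 569.98 v 177.95 z 116.70 psi 11.31 pitch -0.00 Fu -0.29 Fv -0.98 Fz -2.31 Mo [-0.045  0.039  0.018] op 0.291
```

Call:
step_arm([
  [0.1,0,0,-0.02,0,0,0],
  [0.1,0,0,-0.02,0,0,0],
])

```text
t: 11.2
tool_pos: [0.5232, 0.2891, 0.1166]
tcp_rot: [0.548, 0.449, 0.546, -0.447]
wrist_force: [-0.7, -0.8, -1.7]
opening: 0.291
```

```bash
python3 st.py
```

```text
t 11.20 u 569.97 v 179.95 z 116.65 psi 11.31 pitch -0.01 Fu -0.85 Fv -0.64 Fz -1.71 Mo [0.005 0.007 0.043] op 0.291
```

Call:
step_arm([
  [0.1,0,0,-0.02,0,0,0],
  [0.1,0,0,-0.02,0,0,0],
])

```text
t: 11.4
tool_pos: [0.5228, 0.291, 0.1167]
tcp_rot: [0.548, 0.449, 0.546, -0.447]
wrist_force: [0.9, -0.3, -1.4]
opening: 0.291
```

```bash
python3 st.py
```

```text
t 11.40 u 569.98 v 181.92 z 116.67 psi 11.31 pitch -0.00 Fu 0.83 Fv -0.49 Fz -1.45 Mo [-0.031  0.018 -0.022] op 0.291
```

Call:
step_arm([
  [0.1,0,0,-0.02,0,0,0],
  [0.1,0,0,-0.02,0,0,0],
])

```text
t: 11.6
tool_pos: [0.5224, 0.293, 0.1167]
tcp_rot: [0.548, 0.449, 0.546, -0.447]
wrist_force: [-0.1, 0.1, -2.6]
opening: 0.289
```

```bash
python3 st.py
```

```text
t 11.60 u 570.00 v 183.94 z 116.66 psi 11.31 pitch -0.00 Fu -0.13 Fv 0.08 Fz -2.56 Mo [-0.032 -0.014  0.036] op 0.289
```

Call:
step_arm([
  [0.1,0,0,-0.02,0,0,0],
  [0.1,0,0,-0.02,0,0,0],
])

```text
t: 11.8
tool_pos: [0.522, 0.2947, 0.1167]
tcp_rot: [0.548, 0.449, 0.546, -0.448]
wrist_force: [-0.1, -1.7, -1.5]
opening: 0.289
```

```bash
python3 st.py
```

```text
t 11.80 u 570.00 v 185.71 z 116.68 psi 11.30 pitch 0.02 Fu -0.47 Fv -1.68 Fz -1.49 Mo [-0.352 -0.098 -0.045] op 0.289
```

Call:
step_arm([
  [0.1,0,0,-0.02,0,0,0],
  [0.1,0,0,-0.02,0,0,0],
])

```text
t: 12.0
tool_pos: [0.5217, 0.2966, 0.1167]
tcp_rot: [0.548, 0.449, 0.546, -0.448]
wrist_force: [0.8, -1.2, -1.2]
opening: 0.288
```

```bash
python3 st.py
```

```text
t 12.00 u 570.03 v 187.68 z 116.66 psi 11.30 pitch 0.02 Fu 0.54 Fv -1.31 Fz -1.19 Mo [-0.428 -0.089 -0.046] op 0.288
```

Call:
step_arm([
  [0.1,0,0,-0.02,0,0,0],
  [0.1,0,0,-0.02,0,0,0],
])

```text
t: 12.2
tool_pos: [0.5213, 0.2987, 0.1166]
tcp_rot: [0.548, 0.449, 0.546, -0.448]
wrist_force: [0.7, -3.2, -2.5]
opening: 0.289
```

```bash
python3 st.py
```

```text
t 12.20 u 570.00 v 189.76 z 116.64 psi 11.30 pitch 0.02 Fu 0.04 Fv -3.24 Fz -2.48 Mo [-0.657 -0.133  0.067] op 0.289
```

```bash
cat >> st.py <<'E'
Mo=np.array(o["moment"]);print("   Mu %.3f Mv %.3f"%(Mo@u,Mo@a))
E
python3 st.py
```

```text
t 12.20 u 570.00 v 189.76 z 116.64 psi 11.30 pitch 0.02 Fu 0.04 Fv -3.24 Fz -2.48 Mo [-0.657 -0.133  0.067] op 0.289
   Mu -0.671 Mv -0.000
```

Call:
step_arm([
  [0.1,0,0,-0.02,0,0,0],
  [0.1,0,0,-0.02,0,0,0],
])

```text
t: 12.4
tool_pos: [0.5208, 0.3007, 0.1166]
tcp_rot: [0.548, 0.449, 0.546, -0.448]
wrist_force: [0.8, -3.0, -1.4]
opening: 0.288
```

```bash
python3 st.py
```

```text
t 12.40 u 570.00 v 191.79 z 116.65 psi 11.30 pitch 0.01 Fu 0.16 Fv -3.08 Fz -1.38 Mo [-0.658 -0.155  0.003] op 0.288
   Mu -0.676 Mv -0.022
```

Call:
step_arm([
  [0.1,0,0,-0.02,0,0,0],
  [0.1,0,0,-0.02,0,0,0],
])

```text
t: 12.6
tool_pos: [0.5205, 0.3026, 0.1167]
tcp_rot: [0.548, 0.449, 0.546, -0.448]
wrist_force: [0.7, -3.8, -2.1]
opening: 0.291
```

```bash
python3 st.py
```

```text
t 12.60 u 570.03 v 193.78 z 116.68 psi 11.30 pitch 0.01 Fu -0.02 Fv -3.85 Fz -2.09 Mo [-0.795 -0.262 -0.052] op 0.291
   Mu -0.831 Mv -0.100
```

Call:
step_arm([
  [0.1,0,0,-0.02,0,0,0],
  [0.1,0,0,-0.02,0,0,0],
])

```text
t: 12.8
tool_pos: [0.5201, 0.3046, 0.1166]
tcp_rot: [0.548, 0.449, 0.546, -0.448]
wrist_force: [1.7, -3.5, -2.1]
opening: 0.29
```

```bash
python3 st.py
```

```text
t 12.80 u 570.02 v 195.81 z 116.65 psi 11.31 pitch 0.01 Fu 0.96 Fv -3.79 Fz -2.07 Mo [-0.899 -0.283 -0.056] op 0.29
   Mu -0.937 Mv -0.100
```

Call:
step_arm([
  [0.1,0,0,-0.02,0,0,0],
  [0.1,0,0,-0.02,0,0,0],
])

```text
t: 13.0
tool_pos: [0.5197, 0.3065, 0.1167]
tcp_rot: [0.548, 0.449, 0.546, -0.448]
wrist_force: [0.9, -4.0, -1.3]
opening: 0.285
```

```bash
python3 st.py
```

```text
t 13.00 u 570.03 v 197.71 z 116.65 psi 11.30 pitch 0.02 Fu 0.09 Fv -4.10 Fz -1.25 Mo [-1.049 -0.346 -0.078] op 0.285
   Mu -1.097 Mv -0.132
```

Call:
step_arm([
  [0.1,0,0,-0.016,0,0,0],
  [0.1,0,0,-0.016,0,0,0],
  [0.1,0,0,-0.016,0,0,0],
])

```text
t: 13.3
tool_pos: [0.5194, 0.3078, 0.1167]
tcp_rot: [0.548, 0.449, 0.546, -0.448]
wrist_force: [1.8, -6.0, -1.2]
opening: 0.29
```

```bash
python3 st.py;  python3 - <<'E'
from h import *
for c,s in (("top",(slice(90,205),slice(80,220))),("side",(slice(55,165),slice(190,330)))):
    f=np.mean([grab_frame(c).astype(float) for _ in range(2)],0).astype(np.uint8);cv2.imwrite(f"pics/{c}6.png",f)
    cv2.imwrite(f"pics/{c}6c.png",cv2.resize(f[s],None,fx=5.2,fy=5.2,interpolation=cv2.INTER_CUBIC))
E
python3 st.py
```

```text
t 13.30 u 570.04 v 199.06 z 116.66 psi 11.29 pitch 0.03 Fu 0.59 Fv -6.25 Fz -1.25 Mo [-1.153 -0.308 -0.083] op 0.29
   Mu -1.191 Mv -0.074
t 13.50 u 570.05 v 199.02 z 116.64 psi 11.29 pitch 0.03 Fu 0.71 Fv -5.61 Fz -1.57 Mo [-1.118 -0.336 -0.051] op 0.288
   Mu -1.163 Mv -0.108
```

View pics/side6c.png

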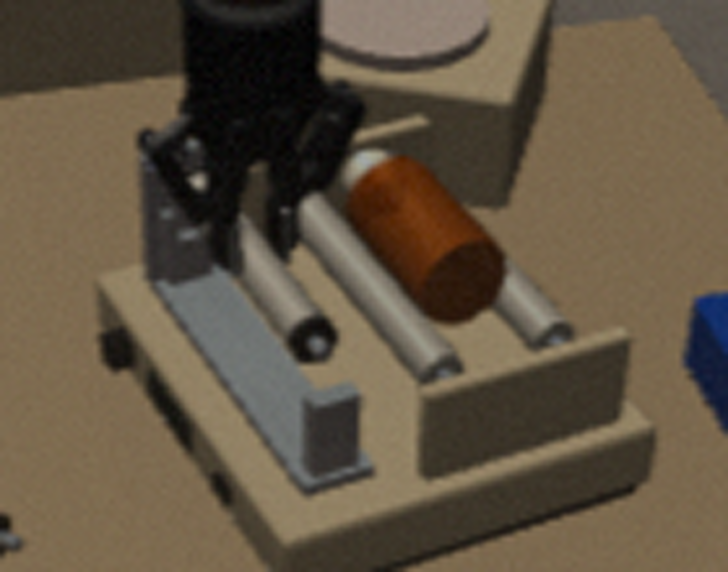

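View pics/top6c.png

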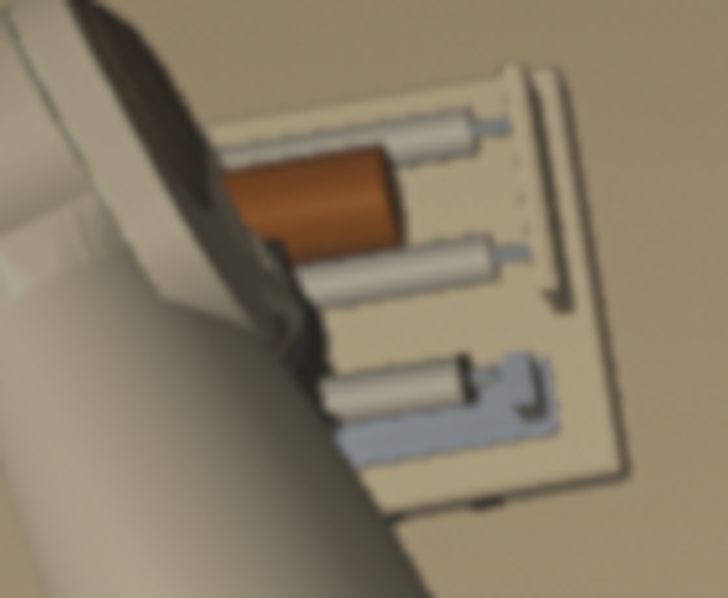

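Call:
step_arm([
  [0.1,0.04,0,0,0,0,0],
  [0.1,0.08,0,0,0,0,0],
  [0.1,0.12,0,0,0,0,0],
  [0.1,0.14,0,0,0,0,0],
  [0.1,0.14,0,0,0,0,0],
])

```text
t: 14.0
tool_pos: [0.5194, 0.3078, 0.1026]
tcp_rot: [0.548, 0.449, 0.546, -0.448]
wrist_force: [1.2, -5.7, -0.4]
opening: 0.286
```

```bash
python3 st.py
```

```text
t 14.00 u 570.03 v 199.03 z 102.56 psi 11.29 pitch 0.02 Fu 0.00 Fv -5.82 Fz -0.39 Mo [-1.077 -0.231 -0.057] op 0.286
   Mu -1.101 Mv -0.014
```

Call:
step_arm([
  [0.1,0.02,0,0,0,0,0],
  [0.1,0.04,0,0,0,0,0],
  [0.1,0.04,0,0,0,0,0],
])

```text
t: 14.3
tool_pos: [0.5195, 0.3078, 0.0986]
tcp_rot: [0.548, 0.449, 0.546, -0.448]
wrist_force: [1.1, -4.8, -0.5]
opening: 0.29
```

```bash
python3 st.py
```

```text
t 14.30 u 570.11 v 199.07 z 98.62 psi 11.29 pitch 0.02 Fu 0.17 Fv -4.89 Fz -0.52 Mo [-1.012 -0.206 -0.039] op 0.29
   Mu -1.033 Mv -0.002
```

Call:
step_arm([
  [0.1,0.02,0,0,0,0,0],
  [0.1,0.04,0,0,0,0,0],
  [0.1,0.04,0,0,0,0,0],
])

```text
t: 14.6
tool_pos: [0.5195, 0.3078, 0.0946]
tcp_rot: [0.548, 0.449, 0.546, -0.448]
wrist_force: [1.8, -6.2, -0.3]
opening: 0.287
```

```bash
python3 st.py
```

```text
t 14.60 u 570.09 v 199.08 z 94.60 psi 11.29 pitch 0.02 Fu 0.51 Fv -6.43 Fz -0.30 Mo [-1.007 -0.257 -0.053] op 0.287
   Mu -1.038 Mv -0.053
```

Call:
step_arm([
  [0.1,0.02,0,0,0,0,0],
  [0.1,0.03,0,0,0,0,0],
  [0.1,0.03,0,0,0,0,0],
])

```text
t: 14.9
tool_pos: [0.5196, 0.3078, 0.0917]
tcp_rot: [0.548, 0.449, 0.546, -0.448]
wrist_force: [1.1, -5.3, -0.5]
opening: 0.292
```

```bash
python3 st.py
```

```text
t 14.90 u 570.15 v 199.07 z 91.73 psi 11.29 pitch 0.01 Fu 0.05 Fv -5.37 Fz -0.47 Mo [-1.012 -0.231 -0.048] op 0.292
   Mu -1.037 Mv -0.026
```

Call:
step_arm([
  [0.1,0.02,0,0,0,0,0],
  [0.1,0.04,0,0,0,0,0],
  [0.1,0.04,0,0,0,0,0],
])

```text
t: 15.2
tool_pos: [0.5195, 0.3078, 0.0877]
tcp_rot: [0.548, 0.449, 0.546, -0.448]
wrist_force: [0.7, -5.4, -0.7]
opening: 0.284
```

```bash
python3 st.py
```

```text
t 15.20 u 570.14 v 199.08 z 87.66 psi 11.29 pitch 0.02 Fu -0.41 Fv -5.39 Fz -0.69 Mo [-1.024 -0.292  0.008] op 0.284
   Mu -1.061 Mv -0.084
```

Call:
step_arm([
  [0.1,0.02,0,0,0,0,0],
  [0.1,0.04,0,0,0,0,0],
  [0.1,0.04,0,0,0,0,0],
])

```text
t: 15.5
tool_pos: [0.5196, 0.3078, 0.0836]
tcp_rot: [0.548, 0.449, 0.546, -0.448]
wrist_force: [1.0, -5.9, -1.3]
opening: 0.291
```

```bash
python3 st.py
```

```text
t 15.50 u 570.16 v 199.08 z 83.64 psi 11.29 pitch 0.01 Fu -0.24 Fv -5.99 Fz -1.34 Mo [-1.092 -0.244 -0.059] op 0.291
   Mu -1.118 Mv -0.024
```

Call:
step_arm([
  [0.1,0.01,0,0,0,0,0],
  [0.1,0.02,0,0,0,0,0],
  [0.1,0.02,0,0,0,0,0],
])

```text
t: 15.8
tool_pos: [0.5196, 0.3079, 0.0818]
tcp_rot: [0.548, 0.449, 0.546, -0.448]
wrist_force: [1.4, -5.0, -1.5]
opening: 0.288
```

```bash
python3 st.py
```

```text
t 15.80 u 570.20 v 199.09 z 81.78 psi 11.29 pitch 0.01 Fu 0.43 Fv -5.16 Fz -1.49 Mo [-1.079e+00 -2.860e-01  1.000e-03] op 0.288
   Mu -1.114 Mv -0.067
```

Call:
step_arm([
  [0.1,0.01,0,0,0,0,0],
  [0.1,0.01,0,0,0,0,0],
])

```text
t: 16.0
tool_pos: [0.5196, 0.3079, 0.0808]
tcp_rot: [0.548, 0.449, 0.546, -0.448]
wrist_force: [1.1, -5.3, -1.2]
opening: 0.291
```

```bash
python3 st.py
```

```text
t 16.00 u 570.18 v 199.10 z 80.76 psi 11.29 pitch 0.01 Fu -0.02 Fv -5.45 Fz -1.20 Mo [-1.062 -0.244 -0.101] op 0.291
   Mu -1.089 Mv -0.029
```

Call:
step_arm([
  [0.1,0.01,0,0,0,0,0],
  [0.1,0.01,0,0,0,0,0],
])

```text
t: 16.2
tool_pos: [0.5196, 0.3079, 0.0798]
tcp_rot: [0.548, 0.449, 0.546, -0.448]
wrist_force: [0.5, -6.4, -0.7]
opening: 0.288
```

```bash
python3 st.py
```

```text
t 16.20 u 570.21 v 199.07 z 79.81 psi 11.29 pitch 0.01 Fu -0.78 Fv -6.41 Fz -0.75 Mo [-1.036 -0.268 -0.044] op 0.288
   Mu -1.069 Mv -0.058
```

```bash
python3 - <<'E'
from h import *
for c,s in (("top",(slice(135,195),slice(120,200))),("side",(slice(85,155),slice(220,290)))):
    f=np.mean([grab_frame(c).astype(float) for _ in range(2)],0).astype(np.uint8);cv2.imwrite(f"pics/{c}7.png",f)
    cv2.imwrite(f"pics/{c}7c.png",cv2.resize(f[s],None,fx=8,fy=8,interpolation=cv2.INTER_CUBIC))
E
python3 st.py
```

```text
t 16.40 u 570.22 v 199.11 z 79.87 psi 11.29 pitch 0.01 Fu 0.71 Fv -5.57 Fz 0.36 Mo [-1.042 -0.212  0.044] op 0.289
   Mu -1.063 Mv -0.002
```

View pics/side7c.png

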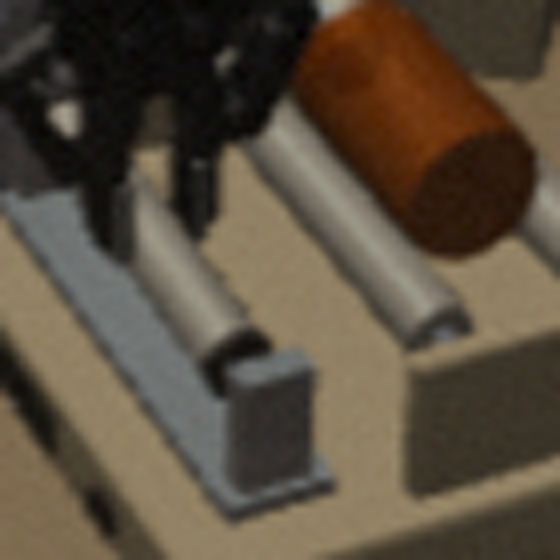

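View pics/top7c.png

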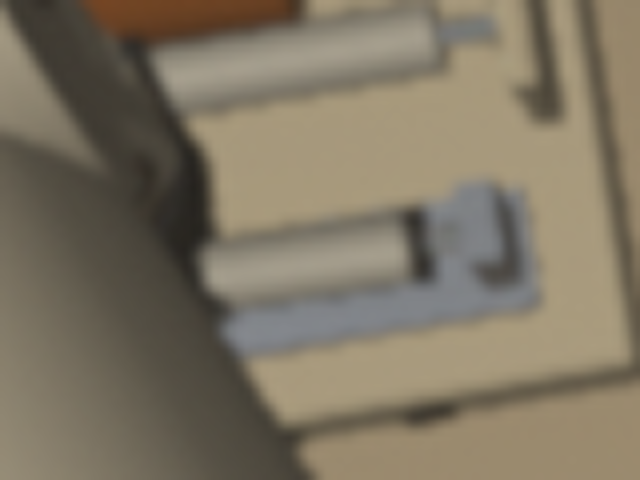

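Call:
step_arm([
  [0.1,0,-0.015,0,0,0,0],
  [0.1,0,-0.015,0,0,0,0],
])

```text
t: 16.6
tool_pos: [0.518, 0.3075, 0.0798]
tcp_rot: [0.548, 0.449, 0.546, -0.448]
wrist_force: [0.6, -5.4, -1.1]
opening: 0.291
```

```bash
python3 st.py
```

```text
t 16.60 u 568.60 v 199.07 z 79.81 psi 11.30 pitch 0.02 Fu -0.44 Fv -5.39 Fz -1.13 Mo [-1.138 -0.178  0.014] op 0.291
   Mu -1.151 Mv 0.051
```

Call:
step_arm([
  [0.1,0,-0.01,0,0,0,0],
  [0.1,0,-0.01,0,0,0,0],
])

```text
t: 16.8
tool_pos: [0.5171, 0.3073, 0.0798]
tcp_rot: [0.548, 0.449, 0.546, -0.448]
wrist_force: [1.2, -4.2, -1.2]
opening: 0.289
```

```bash
python3 st.py
```

```text
t 16.80 u 567.65 v 199.05 z 79.76 psi 11.29 pitch 0.02 Fu 0.38 Fv -4.31 Fz -1.24 Mo [-1.081 -0.277 -0.016] op 0.289
   Mu -1.114 Mv -0.058
```

Call:
step_arm([
  [0.1,0,-0.01,0,0,0,0],
  [0.1,0,-0.01,0,0,0,0],
])

```text
t: 17.0
tool_pos: [0.5162, 0.3072, 0.0798]
tcp_rot: [0.548, 0.449, 0.546, -0.448]
wrist_force: [1.3, -5.4, -0.7]
opening: 0.291
```

```bash
python3 st.py
```

```text
t 17.00 u 566.74 v 199.06 z 79.77 psi 11.29 pitch 0.02 Fu 0.19 Fv -5.53 Fz -0.66 Mo [-1.131 -0.313 -0.081] op 0.291
   Mu -1.171 Mv -0.084
```

Call:
step_arm([
  [0.1,0,-0.01,0,0,0,0],
  [0.1,0,-0.01,0,0,0,0],
])

```text
t: 17.2
tool_pos: [0.5155, 0.307, 0.0799]
tcp_rot: [0.548, 0.449, 0.546, -0.447]
wrist_force: [2.6, -5.1, -1.8]
opening: 0.288
```

```bash
python3 st.py
```

```text
t 17.20 u 565.98 v 199.06 z 79.87 psi 11.28 pitch 0.02 Fu 1.59 Fv -5.49 Fz -1.76 Mo [-1.049 -0.584 -0.185] op 0.288
   Mu -1.144 Mv -0.365
```

Call:
step_arm([
  [0.1,0,-0.01,0,0,0,0],
  [0.1,0,-0.01,0,0,0,0],
])

```text
t: 17.4
tool_pos: [0.5149, 0.3069, 0.08]
tcp_rot: [0.548, 0.45, 0.545, -0.447]
wrist_force: [4.4, -5.2, -1.0]
opening: 0.291
```

```bash
python3 st.py
```

```text
t 17.40 u 565.37 v 199.03 z 80.02 psi 11.26 pitch 0.02 Fu 3.29 Fv -6.00 Fz -0.98 Mo [-1.025 -0.827 -0.368] op 0.291
   Mu -1.168 Mv -0.609
```

Call:
step_arm([
  [0.1,0,0.02,0,0,0,0],
  [0.1,0,0.036,0,0,0,0],
  [0.1,0,0.036,0,0,0,0],
])

```text
t: 17.7
tool_pos: [0.5176, 0.3074, 0.0796]
tcp_rot: [0.548, 0.449, 0.546, -0.448]
wrist_force: [0.7, -5.5, -1.9]
opening: 0.29
```

```bash
python3 st.py
```

```text
t 17.70 u 568.18 v 199.05 z 79.59 psi 11.30 pitch 0.02 Fu -0.38 Fv -5.49 Fz -1.95 Mo [-1.098 -0.205 -0.005] op 0.29
   Mu -1.117 Mv 0.016
```

Call:
step_arm([
  [0.1,0,0,0.01,0,0,0],
  [0.1,0,0,0.02,0,0,0],
  [0.1,0,0,0.02,0,0,0],
])

```text
t: 18.0
tool_pos: [0.518, 0.3059, 0.0797]
tcp_rot: [0.547, 0.449, 0.546, -0.447]
wrist_force: [0.2, -2.5, -1.3]
opening: 0.291
```

```bash
python3 st.py
```

```text
t 18.00 u 568.25 v 197.52 z 79.71 psi 11.31 pitch -0.03 Fu -0.28 Fv -2.48 Fz -1.35 Mo [-0.544 -0.123 -0.002] op 0.291
   Mu -0.558 Mv -0.013
```

Call:
step_arm([
  [0.1,0,0,0.01,0,0,0],
  [0.1,0,0,0.02,0,0,0],
  [0.1,0,0,0.02,0,0,0],
])

```text
t: 18.3
tool_pos: [0.5187, 0.3037, 0.0799]
tcp_rot: [0.548, 0.449, 0.546, -0.447]
wrist_force: [3.0, -4.1, -0.3]
opening: 0.289
```

```bash
python3 st.py
```

```text
t 18.30 u 568.49 v 195.16 z 79.88 psi 11.30 pitch 0.01 Fu 2.09 Fv -4.60 Fz -0.31 Mo [-0.743 -0.496  0.161] op 0.289
   Mu -0.826 Mv -0.340
```

Call:
step_arm([
  [0.1,0,0.005,0,-0.006,0,0],
  [0.1,0,0.011,0,-0.013,0,0],
  [0.1,0,0.011,0,-0.013,0,0],
])

```text
t: 18.6
tool_pos: [0.5194, 0.3039, 0.0796]
tcp_rot: [0.55, 0.446, 0.548, -0.445]
wrist_force: [-0.1, -5.1, -1.1]
opening: 0.288
```

```bash
python3 st.py
```

```text
t 18.60 u 569.24 v 195.22 z 79.58 psi 11.90 pitch 0.01 Fu -1.11 Fv -4.98 Fz -1.08 Mo [-0.903 -0.188  0.012] op 0.288
   Mu -0.922 Mv -0.006
```

Call:
step_arm([
  [0.1,0,0,0.01,0,0,0],
  [0.1,0,0,0.02,0,0,0],
  [0.1,0,0,0.02,0,0,0],
])

```text
t: 18.9
tool_pos: [0.5199, 0.302, 0.0797]
tcp_rot: [0.55, 0.446, 0.548, -0.445]
wrist_force: [0.7, -4.1, -2.1]
opening: 0.293
```

```bash
python3 st.py
```

```text
t 18.90 u 569.29 v 193.27 z 79.69 psi 11.88 pitch -0.00 Fu -0.13 Fv -4.12 Fz -2.07 Mo [-0.77  -0.134  0.029] op 0.293
   Mu -0.781 Mv 0.021
```

Call:
step_arm([
  [0.1,0,0,0.01,0,0,0],
  [0.1,0,0,0.02,0,0,0],
  [0.1,0,0,0.02,0,0,0],
])

```text
t: 19.2
tool_pos: [0.5203, 0.3001, 0.0797]
tcp_rot: [0.55, 0.446, 0.548, -0.445]
wrist_force: [-0.1, -3.0, -2.6]
opening: 0.291
```

```bash
python3 st.py
```

```text
t 19.20 u 569.33 v 191.32 z 79.71 psi 11.89 pitch -0.01 Fu -0.66 Fv -2.96 Fz -2.61 Mo [-0.681 -0.024  0.02 ] op 0.291
   Mu -0.672 Mv 0.111
```

Call:
step_arm([
  [0.1,0,0,0.01,0,0,0],
  [0.1,0,0,0.015,0,0,0],
  [0.1,0,0,0.015,0,0,0],
])

```text
t: 19.5
tool_pos: [0.5206, 0.2986, 0.0797]
tcp_rot: [0.55, 0.446, 0.548, -0.445]
wrist_force: [0.0, -3.5, -1.2]
opening: 0.289
```

```bash
python3 st.py
```

```text
t 19.50 u 569.36 v 189.85 z 79.69 psi 11.89 pitch -0.00 Fu -0.65 Fv -3.48 Fz -1.16 Mo [-0.554 -0.006  0.048] op 0.289
   Mu -0.544 Mv 0.104
```

Still free with the spring load falling as expected; continuing in 0.7 mm steps until the stub bottoms.

Call:
step_arm([
  [0.1,0,0,0.007,0,0,0],
  [0.1,0,0,0.007,0,0,0],
])

```text
t: 19.7
tool_pos: [0.5208, 0.2979, 0.0797]
tcp_rot: [0.55, 0.446, 0.548, -0.445]
wrist_force: [0.1, -2.9, -1.2]
opening: 0.288
```

```bash
python3 st.py
```

```text
t 19.70 u 569.38 v 189.13 z 79.67 psi 11.89 pitch -0.00 Fu -0.44 Fv -2.84 Fz -1.16 Mo [-0.546  0.     0.053] op 0.288
   Mu -0.535 Mv 0.108
```

Call:
step_arm([
  [0.1,0,0,0.007,0,0,0],
  [0.1,0,0,0.007,0,0,0],
])

```text
t: 19.9
tool_pos: [0.5208, 0.2978, 0.0797]
tcp_rot: [0.55, 0.447, 0.549, -0.444]
wrist_force: [-1.8, 1.3, -1.9]
opening: 0.29
```

```bash
python3 st.py
```

```text
t 19.90 u 569.37 v 188.94 z 79.68 psi 11.91 pitch -0.06 Fu -1.49 Fv 1.61 Fz -1.94 Mo [ 0.202  0.1   -0.022] op 0.29
   Mu 0.217 Mv 0.058
```

Call:
step_arm([
  [0.1,0.01,0,-0.002,0,0,0],
  [0.1,0.01,0,-0.002,0,0,0],
])

```text
t: 20.1
tool_pos: [0.521, 0.2978, 0.079]
tcp_rot: [0.55, 0.447, 0.548, -0.444]
wrist_force: [-2.1, 1.1, 0.2]
opening: 0.291
```

```bash
python3 st.py
```

```text
t 20.10 u 569.55 v 188.92 z 78.99 psi 11.90 pitch -0.02 Fu -1.81 Fv 1.51 Fz 0.23 Mo [0.072 0.195 0.109] op 0.291
   Mu 0.109 Mv 0.177
```

Call:
step_arm([
  [0.32,0,0,0,0,0,0],
  [0.36,0,0,0,0,0,0],
  [0.4,0,0,0,0,0,0],
  [0.45,0,0,0,0,0,0],
  [0.5,0,0,0,0,0,0],
  [0.55,0,0,0,0,0,0],
  [0.55,0,0,0,0,0,0],
], force=20)

```text
t: 20.8
tool_pos: [0.5209, 0.2975, 0.0787]
tcp_rot: [0.55, 0.446, 0.548, -0.445]
wrist_force: [0.7, 0.1, -0.1]
opening: 0.554
```

```bash
python3 st.py
python3 - <<'E'
from h import *
for c,s in (("top",(slice(135,195),slice(120,200))),("side",(slice(85,155),slice(220,290)))):
    f=np.mean([grab_frame(c).astype(float) for _ in range(2)],0).astype(np.uint8)
    cv2.imwrite(f"pics/{c}8c.png",cv2.resize(f[s],None,fx=8,fy=8,interpolation=cv2.INTER_CUBIC))
E
```

```text
t 20.80 u 569.40 v 188.63 z 78.67 psi 11.89 pitch 0.01 Fu 0.68 Fv 0.01 Fz -0.14 Mo [-0.011 -0.004  0.001] op 0.554
   Mu -0.011 Mv -0.001
```

View pics/side8c.png

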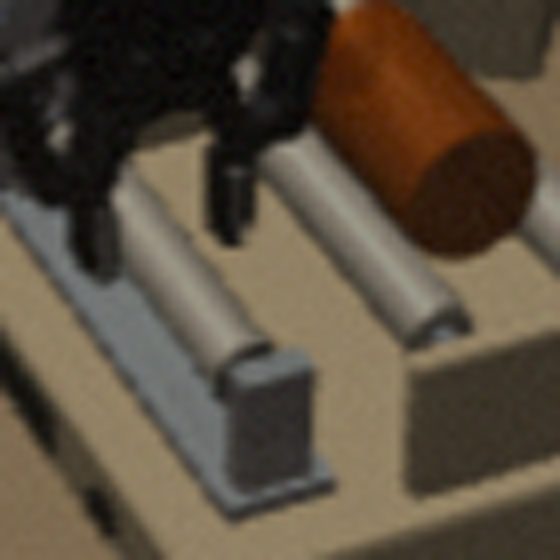

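The roller sits in both cups and the fingers are clear of it on either side. Retreating straight up.

Call:
step_arm([
  [0.55,-0.1,0,0,0,0,0],
  [0.55,-0.3,0,0,0,0,0],
  [0.55,-0.6,0,0,0,0,0],
  [0.55,-1,0,0,0,0,0],
  [0.55,-1,0,0,0,0,0],
])

```text
t: 21.5
tool_pos: [0.5221, 0.2983, 0.1854]
tcp_rot: [0.551, 0.449, 0.547, -0.442]
wrist_force: [1.0, 0.1, 0.9]
opening: 0.549
```

Call:
step_arm([
  [0.55,-0.3,0,0.4,0,0,0],
  [0.55,-0.5,-0.3,0.8,0,0,0],
  [0.55,-0.5,-0.6,1,0,0,0],
  [0.55,-0.5,-0.6,1,0,0,0],
])

```text
t: 21.9
tool_pos: [0.4805, 0.1845, 0.2308]
tcp_rot: [0.55, 0.448, 0.547, -0.445]
wrist_force: [0.2, 1.4, 0.3]
opening: 0.55
```

Call:
step_arm([
  [0.55,0,-0.2,0.4,0,0,0],
  [0.55,0,-0.4,0.8,0,0,0],
  [0.55,0,-0.5,1,0,0,0],
  [0.55,0,-0.5,1,0,0,0],
])

```text
t: 22.3
tool_pos: [0.4537, 0.0772, 0.2292]
tcp_rot: [0.55, 0.447, 0.547, -0.445]
wrist_force: [-0.4, -0.0, 0.8]
opening: 0.55
```

```bash
python3 st.py
python3 - <<'E'
from h import *
for c,s in (("top",(slice(90,205),slice(80,220))),("side",(slice(55,165),slice(190,330)))):
    f=np.mean([grab_frame(c).astype(float) for _ in range(3)],0).astype(np.uint8);cv2.imwrite(f"pics/{c}9.png",f)
    cv2.imwrite(f"pics/{c}9c.png",cv2.resize(f[s],None,fx=5.2,fy=5.2,interpolation=cv2.INTER_CUBIC))
E
```

```text
t 22.30 u 459.98 v -14.04 z 229.20 psi 11.74 pitch 0.02 Fu -0.39 Fv 0.06 Fz 0.82 Mo [-0.034  0.006  0.02 ] op 0.55
   Mu -0.032 Mv 0.013
```

View pics/side9c.png

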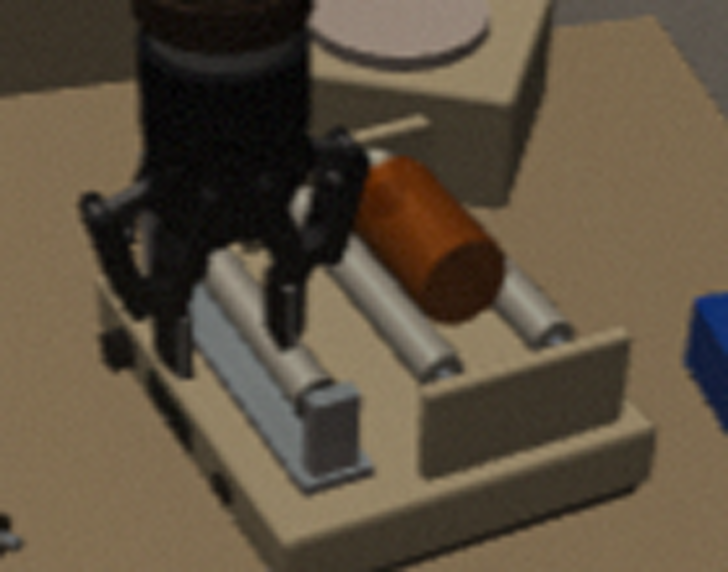

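View pics/top9c.png

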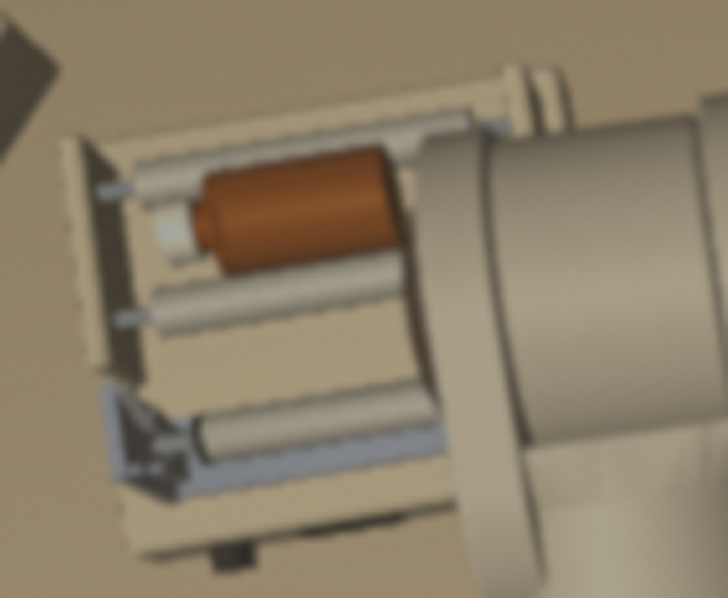

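View pics/side9.png

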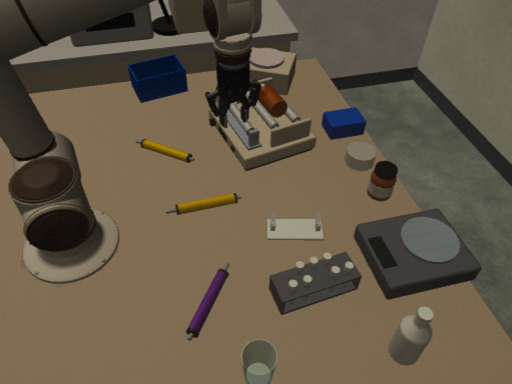

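The roller is level in both cups, with its sprung pin in the slot (top crop 180,440) and its stub inside the block (side crop 320,390). The bottle, rack and beaker are where they were. Handing in.

```bash
python3 -c "
from plant import *
print(hand_in()); "
```

```text
the job is handed in; nothing more can be done
None
```

I put the spare roller back into the mixer's empty front station, and it is held by its own spring. I handed in at about 22.5 s of the 59 s.

- **Contact:** I gripped the grey roller at its middle and brought it level over the station. I then eased it along the axis until the sprung pin's nose met the thrust plate, seen as a clear step in force and moment.
- **Pushing in:** I pushed the spring in about 14 mm. The axial force averaged about 6 N, with single noisy readings up to 6.4 N.
- **Lowering:** I lowered the stub in front of the round cup and found the slot's wall by a sideways touch of about 3 N.
- **Easing back:** The stub first caught the cup's chamfer with about 2 N sideways. I shifted the roller 1 mm and turned it 0.6°, and it then ran in freely. It bottomed with the spring about 4 mm in, which matches the fitted length, and I let go.

**Last checks:**
- After release the wrist force and moment were back to zero.
- Both pictures show the roller level, with the sprung pin in the slot and the stub in the cup.
- The bottle, rack, beaker and the yellow and purple look-alikes look unmoved.

**What disagreed:**
- The side camera put the mixer about 4 mm off from the top camera sideways. I went by the top camera, which matched the roller held in the gripper, and then by feel.
- While closing on the roller in the cradle, the jaws were off centre. They pushed about 15 N sideways for a moment until I shifted the hand 3 mm.

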